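Put returned power adapters away in a sloped tray and snap its cover on

ROBOT

A 6-joint arm with a two-finger parallel gripper is mounted at the origin on the work surface; the furniture and walls round the work are solid. World frame = base frame: x ahead of the robot, y to its left, z up, the work surface at z = 0. Lengths are in m, angles in degrees, forces in N, time in s.
With the tool pointing down it reaches from about 0.375 to 0.9 m from the base axis. Payload 3.1 kg.
Tool frame: the origin (TCP) lies at the very end of the fingers, on their centre line; the grasp point (between the pads) lies 19 mm behind it (grasp_offset is the distance from the TCP to the grasp point, in m); z points along the fingers, y is the direction in which the jaws open and shut (so a half turn about z gives the same grasp; the last joint's range is limited). The gripper opens to 87 mm and grips with 3 to 60 N. Pads are 19 mm wide; open, the fingers measure 117 mm over their backs; the gripper's body (75 mm by 190 mm) begins 51 mm behind the grasp point.
Start: joints at [66.434, 30.224, 82.088, -0, 67.689, -10.227], TCP at [0.144, 0.608, 0.223] pointing down, gripper open.
Joint ranges: [-176.69, 176.69], [-43.24, 126.21], [12.49, 139.97], [-82, 262], [0, 151.66], [-163.58, 163.58]. Speed limits (degrees/s): [159.86, 159.86, 180, 180, 180, 180].

INTERFACE

Orientations are given as a 3x3 rotation matrix whose columns are the frame's x, y, z axes.
In Python, from rig import * gives the robot as it stands. The module is installed in compiled form; this text tells all that it offers.
- The arm moves only by the tool play_rows, never from a script. Its argument "plan" is a list that holds one entry, the list of rows, each a list of 7 numbers: the shift along the world's x, y, z each as a share of 5 cm, from -1 to 1, then the turn, a rotation vector about the world's x, y, z each as a share of pi rad, from -1 to 1, then the gripper's target within -1 to 1 (fully open at 1, half-way at 0, shut at -1). A call has 1 to 12 rows; each row shifts and turns the commanded pose from where the row before left it; what a row does not reach is not made up. A row lasts 1/10 s, in which the tool goes at most 50 mm and 8.59 degrees, less where a joint would pass 70% of its speed; a pose out of reach is approached as far as the arm can. A call with a number of a shift or a turn outside -1 to 1 is refused whole. A call with a gripper value outside its range is refused whole. The fingers move at their own pace and stop on an object; the grip force is fixed at half the most. Time passes only in rows, so rows that do not move let the fingers close. It gives the time, the measured TCP pose, the force and the opening at its end, in the units of the state.
- read_state(): the state, without advancing time (a new reading comes with each control period).
- capture(name): name is "scene" or "top"; returns the picture (400x640x3 uint8, red, green, blue); there is no depth.
- camera_params(name): a dict with "intrinsics" (3x3 intrinsics, pixels), "R" (3x3) and "t" (3): a world point X has camera coordinates R X + t. Camera axes: x right, y down, z forward; pixel columns grow to the right and rows downward; lengths in m; the calibration is good to about 2 mm. A picture is of the moment at which its call begins. camera_params takes no time and is no camera call.
- hand_in(): hands the job in, once; it reports no verdict.
The state is a dict: "time_s": time; "joint_positions": joint angles; "qvel": joint speeds; "tau": joint torques, N m; "position": TCP position; "tcp_rot": TCP orientation; "force": force on the tool from outside, world axes, zero at the start; "moment": the same for the moment, N m; "opening": opening from 0.0 (shut) to 1.0 (fully open).
Only numpy, scipy, OpenCV 4.12 (cv2) and the standard library are available. Lean on these libraries where they do the work, as an engineer would, in place of code of your own. Each camera call takes 0.05 s, during which the arm holds its last target. There are 200 camera calls.

TASK

Put away every power adapter that lies on the desk: lay it lengthwise on the sloped tray and slide it down a lane of its own, under the hood, until its end rests against the back stop. Only when all of them are home, set the white cover over the loading opening, its open side to the hood, and press it down until it lies flat and both side clips have snapped over its edges. Leave the other things on the desk standing where they are.

Things in the scene. Friction and masses are not known exactly. Their poses are not given: they have to be found in the camera images.
- tray_stop (a point): sloped metal tray fixed to the desk, 208 x 235 mm, sloping 0.26 rad down to the robot's left. The point: on the floor, middle of the foot of the back stop. x runs DOWN the slope into the stop, y across (to the robot), z square off the floor. The flat floor, 224 mm wide, runs from the stop (x = 0) up to x = -0.202 m, 65 mm above the desk. Adapters do not slide by themselves.
- tray_hood_edge (a point): middle of the upper front edge of the hood, on its top, 44 mm above the floor (axes as tray_stop). The hood, 172 mm wide, 41 mm clear inside, roofs the lanes from the stop to 65 mm from it, so an adapter gets home only by sliding. One that is home stands 39 mm out of it.
- tray_loading (a point): middle of the open loading place, on the floor, 131 mm up the slope from the stop (axes as tray_stop). The place is the bare floor from x = -0.066 to +0.066 m of this point, without side walls. The closed cover lies with cover_base on this point, axes parallel, 4 mm clear of the hood and 3 mm of two 8 mm studs at the upper end (95 mm either side of the middle).
- lane_near (a point): foot of the back stop in the middle of the lane nearest the robot (axes as tray_stop). Three lanes, each 52 mm wide, are parted by dividers 4 mm thick and 10 mm high that run from the stop 74 mm up the slope. An adapter that is home has its centre at x = -0.052, z = 0.015 m of this point and reaches to x = -0.104.
- lane_middle (a point): the same for the middle lane
- lane_far (a point): the same for the lane farthest from the robot; lanes are 56 mm apart
- cover_grip (a point): white plastic cover, loose, 0.22 kg, lying right way up: roof 124 (x) x 190 (y) mm, top 37 mm above the underside, 214 mm wide over the 3 mm flanges at the foot of its sides. Its -x side is shut by a skirt, its +x side is open and goes to the hood. Grip rib on top along x, 80 long, 14 wide, 24 mm high (37 to 61 mm above the underside). The point: the rib's centre, over the cover's middle.
- cover_base (a point): the same cover: the point under its middle at the level of its underside, 49 mm below cover_grip (axes as cover_grip: x to the open side, y across, z up). When closed it lies on tray_loading; laid on unpressed it rests on the noses of the clips, about 7 to 10 mm higher.
- cover_bar (a point): the same cover: middle of the lower edge of the cross-bar (3 mm thick, along y) under its roof, 21.5 mm from the middle towards the open side, 14 mm above the underside. It comes down behind the upper ends of the adapters with about 4 mm to spare, so the cover closes only if all are home.
- clip_near (a joint): spring clip on the side of the tray next to the robot: black hinged leaf 24 mm long beside tray_loading, rad, 0 at rest, growing as it bends outward. Its sloping nose is 104 mm from the tray's middle and reaches 20 mm above the floor. Pressing the cover down at the rib (about 10 to 25 N) bends both clips out by some 0.1; they snap back to 0 over the flanges.
- clip_far (a joint): the same clip on the far side of the tray
- adapter_1_mid (a point): power adapter, a plain black block 46 x 104 x 30 mm, 0.24 kg, lying flat on the desk; the point is its centre, half-way up (15 mm above its underside). x across its 46 mm width, y along its 104 mm length, z up. May be absent.
- adapter_2_mid (a point): power adapter, a plain black block 46 x 104 x 30 mm, 0.24 kg, lying flat on the desk; the point is its centre, half-way up (15 mm above its underside). x across its 46 mm width, y along its 104 mm length, z up. May be absent.
- adapter_3_mid (a point): power adapter, a plain black block 46 x 104 x 30 mm, 0.24 kg, lying flat on the desk; the point is its centre, half-way up (15 mm above its underside). x across its 46 mm width, y along its 104 mm length, z up. May be absent.
- adapter_1: the adapter of point adapter_1_mid; origin at its underside
- adapter_2: the adapter of point adapter_2_mid; origin at its underside
- adapter_3: the adapter of point adapter_3_mid; origin at its underside
- cover: the white cover again; origin as cover_base
- mug: white mug, 89 mm high, a bystander to be left standing; origin at its underside

How it is judged (in metres and radians):
On the way, in this order (a step that is already met when the one before it is completed fails the run):
1. every adapter present lies flat and lengthwise under the hood, against the back stop (x of adapter_1_mid in the frame of tray_stop between -0.0605 and -0.045 m and y of adapter_1_mid in the frame of tray_stop between -0.07 and 0.07 m and z of adapter_1_mid in the frame of tray_stop between 0.009 and 0.022 m and angle between the y axis of each of adapter_1_mid, adapter_2_mid, adapter_3_mid and the x axis of tray_stop, either way round below 0.12 rad and x of adapter_2_mid in the frame of tray_stop between -0.0605 and -0.045 m and y of adapter_2_mid in the frame of tray_stop between -0.07 and 0.07 m and z of adapter_2_mid in the frame of tray_stop between 0.009 and 0.022 m and x of adapter_3_mid in the frame of tray_stop between -0.0605 and -0.045 m and y of adapter_3_mid in the frame of tray_stop between -0.07 and 0.07 m and z of adapter_3_mid in the frame of tray_stop between 0.009 and 0.022 m), for 0.2 s.
2. the cover lies flat on the tray with both clips snapped over its edges (z of cover_base in the frame of tray_stop between -0.004 and 0.004 m and x of cover_base in the frame of tray_stop between -0.141 and -0.123 m and y of cover_base in the frame of tray_stop between -0.007 and 0.007 m and angle between the z axis of cover_base and the z axis of tray_stop, either way round below 0.05 rad and angle between the x axis of cover_base and the x axis of tray_stop, either way round below 0.06 rad and value of joint each of clip_near, clip_far below 0.06 rad), for 0.2 s.
At the end, for the whole second after the job is handed in: Each adapter present lies flat, lengthwise (0.12 rad), its end within 8 mm of the back stop; the cover lies within 4 mm of the tray floor, 7 mm sideways and 9 mm along the slope of its place, parallel within 0.05 rad; both clips are within 0.06 rad of rest; nothing moves (all of step 1 and all of step 2 and linear speed of each of adapter_1, adapter_2, adapter_3, cover below 0.02 m/s); the robot touches nothing.
It fails at once if the mug is knocked over or pushed away by more than 6 cm (distance of mug from where it was at the start of the episode above 0.06 m or angle between mug's own z axis and vertical above 0.6 rad).
Of adapter_1, adapter_2, adapter_3 only 2 to 3 are there at a start; the rules pass over those that are not, and their reading is None.
At some moment in a run one of adapter_2, adapter_3, cover may be knocked a few centimetres aside while the robot is not near it.
It also fails if it takes over 208 s, if anything falls off the work surface, if the arm or the gripper's body presses on something with over 40 N, if the wrist force passes 120 N, or if a joint passes its speed limit or range.

## Working session

There is one attempt and no reset: what is moved stays moved. The work goes in short steps, Python scripts to look and compute and a tool call to move; the robot and the scene stay as the last step left them, time stands still between calls to the robot, and variables do not carry over. Pictures are saved under pics/ and viewed, about 12 in all and at most 16, crops included, and the job is handed in when it is done.

Besides the shell and the picture viewer there is one more tool, called as name(argument=value, ...), one argument or row to a line, values as JSON. play_rows: Moves the arm, as the interface text tells. Its arguments: {"type":"object","properties":{"plan":{"type":"array"}},"required":["plan"]}

```bash
mkdir -p pics
cat > h.py <<'E'
from rig import *
import numpy as np, cv2
def proj(cam,X):
    p=camera_params(cam);K=np.array(p["intrinsics"]);R=np.array(p["R"]);t=np.array(p["t"])
    c=(np.atleast_2d(X)@R.T+t)@K.T
    return c[:,:2]/c[:,2:]
def ray(cam,uv,z):
    "pixel -> world point on plane height z"
    p=camera_params(cam);K=np.array(p["intrinsics"]);R=np.array(p["R"]);t=np.array(p["t"])
    o=-R.T@t;d=R.T@np.linalg.solve(K,[uv[0],uv[1],1.])
    return o+d*(z-o[2])/d[2]
def snap(cam,name,crop=None,s=1):
    im=capture(cam)[:,:,::-1]
    if crop: u0,v0,u1,v1=crop; im=im[v0:v1,u0:u1]
    cv2.imwrite(f"pics/{name}.png",cv2.resize(im,None,fx=s,fy=s,interpolation=cv2.INTER_CUBIC))
    return im
E
python3 - <<'E'
from h import *
np.set_printoptions(precision=3,suppress=True)
s=read_state();print(s["time_s"],s["position"],s["tcp_rot"],s["force"],s["opening"])
for c in("scene","top"):
    snap(c,c+"0",s=1.25);p=camera_params(c);R=np.array(p["R"]);print(c,p["intrinsics"],-R.T@np.array(p["t"]),R)
E
```

```text
0.0 [0.144 0.607 0.222] [[-0.973  0.231 -0.001]
 [ 0.231  0.973 -0.002]
 [ 0.    -0.002 -1.   ]] [-0.36  -1.376  0.405] 0.9971319644789975
scene [[384.201   0.    317.367]
 [  0.    384.201 195.705]
 [  0.      0.      1.   ]] [-0.092 -0.234  1.033] [[ 0.089 -0.996 -0.011]
 [-0.84  -0.069 -0.538]
 [ 0.535  0.057 -0.843]]
top [[418.596   0.    320.67 ]
 [  0.    418.596 204.728]
 [  0.      0.      1.   ]] [ 0.337 -0.181  1.185] [[-0.002 -1.    -0.012]
 [-0.989  0.003 -0.145]
 [ 0.145  0.012 -0.989]]
```

View pics/scene0.png

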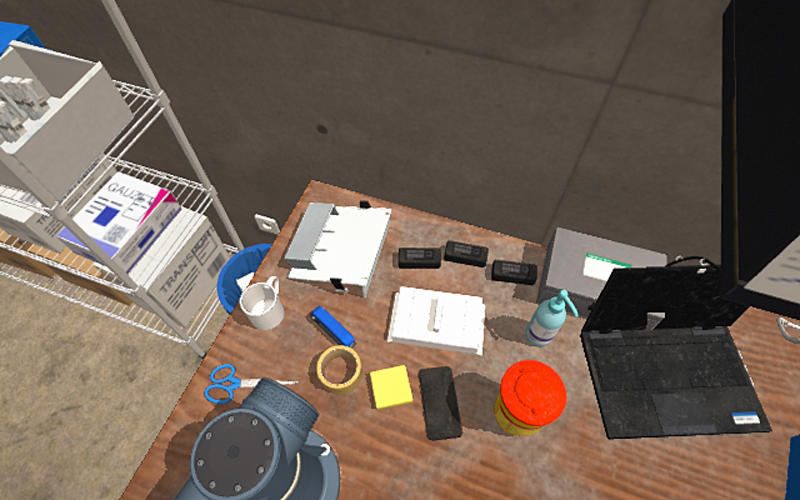

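View pics/top0.png

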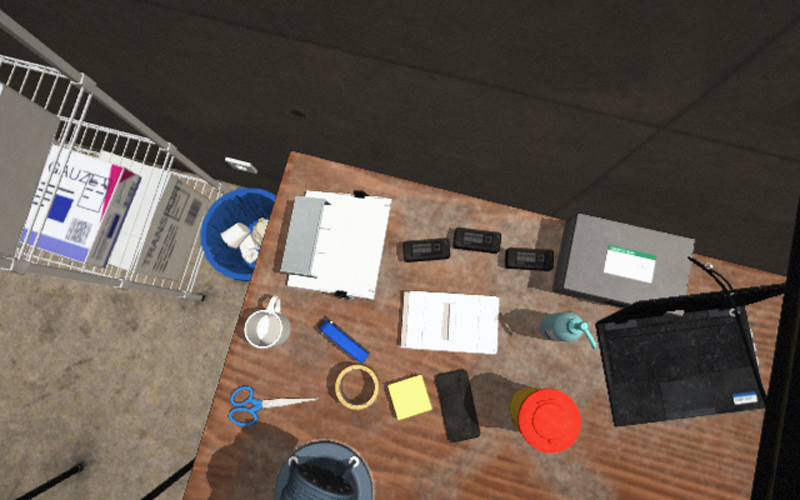

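Three adapters (top view about (427,249), (477,240), (529,259) in the 1.25x picture), the tray at left (340,245), cover (450,322), mug (267,327). Next I take enlarged crops.

Run:
```python
from h import *
snap("top","t1",(215,145,315,245),6)
snap("top","t2",(312,170,452,290),5.5)
```

```text
(no output)
```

View pics/t1.png

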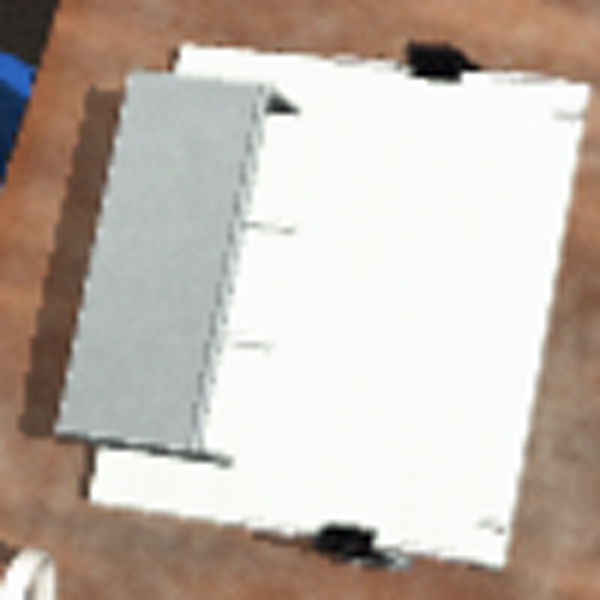

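View pics/t2.png

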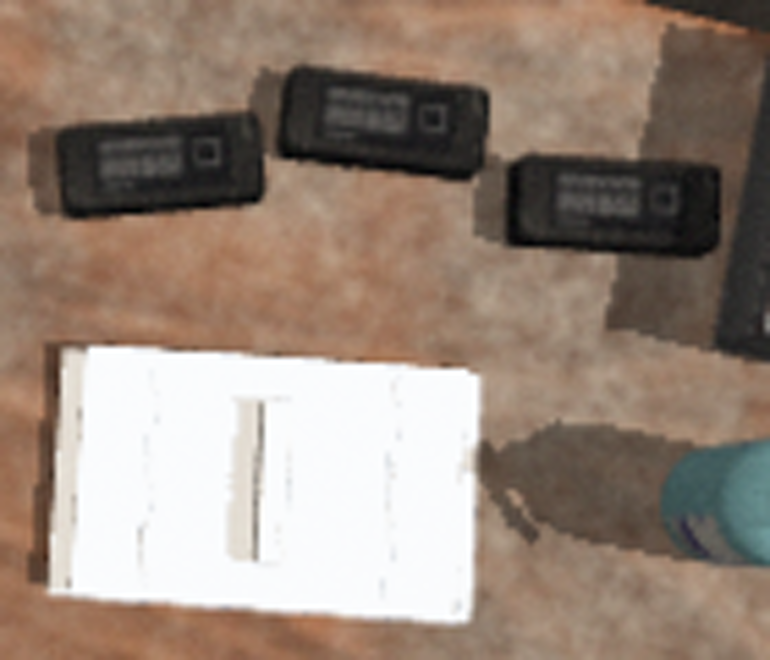

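Tray crop: floor corners (588,85), (505,568), hood front corners (270,86), (197,450), divider ends (293,231), (270,346), clips at (437,60) and (345,542). Second crop: adapters, cover with its rib vertical at about (250,480). I look at the oblique view to determine the cover's open side.

Run:
```python
from h import *
snap("scene","s1",(300,180,440,290),5.5)
```

```text
(no output)
```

View pics/s1.png

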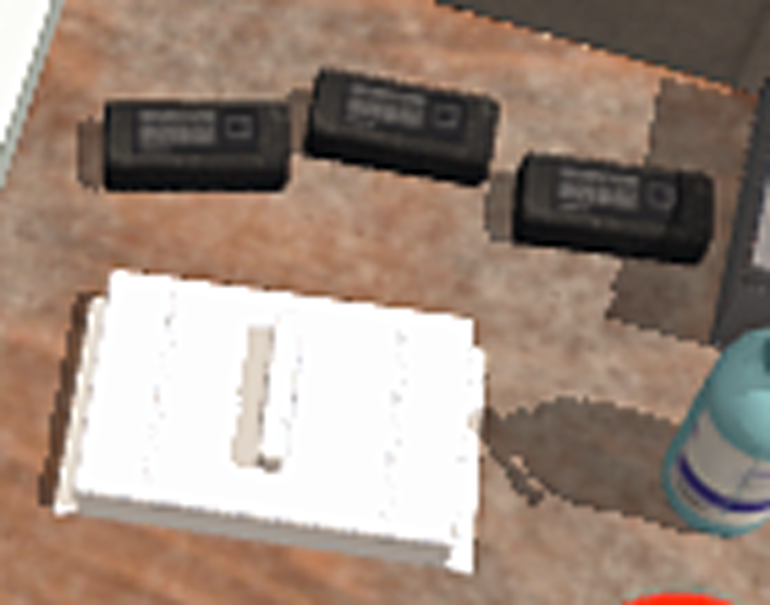

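Run:
```python
from h import *
im=capture("scene")
for u in (325,340,355,370): print(u,[tuple(map(int,im[v,u])) for v in range(264,288,2)])
im=capture("scene")[180:290,300:440,::-1]
e=np.clip((im[78:104,8:92].astype(float)-0)*1.0,0,255)
cv2.imwrite("pics/s2.png",cv2.resize(e,None,fx=9,fy=9,interpolation=cv2.INTER_NEAREST))
```

```text
325 [(254, 254, 255), (253, 254, 255), (254, 254, 255), (243, 240, 239), (160, 150, 141), (164, 158, 152), (155, 108, 82), (159, 113, 85), (162, 113, 82), (168, 114, 82), (178, 123, 89), (163, 112, 83)]
340 [(253, 254, 255), (253, 253, 254), (253, 253, 254), (254, 254, 255), (255, 255, 255), (160, 148, 139), (165, 159, 152), (160, 112, 88), (163, 112, 84), (177, 125, 95), (166, 118, 93), (163, 116, 89)]
355 [(253, 253, 254), (253, 253, 254), (253, 253, 254), (253, 253, 254), (253, 253, 254), (255, 255, 255), (153, 143, 134), (162, 155, 149), (188, 131, 97), (181, 124, 90), (157, 107, 80), (142, 100, 74)]
370 [(241, 241, 244), (246, 247, 249), (252, 252, 252), (253, 253, 254), (254, 254, 254), (250, 249, 251), (255, 255, 255), (141, 130, 121), (164, 154, 148), (164, 137, 117), (153, 121, 102), (153, 115, 90)][ WARN:0@1.517] global loadsave.cpp:1063 imwrite_ Unsupported depth image for selected encoder is fallbacked to CV_8U.
```

View pics/s2.png

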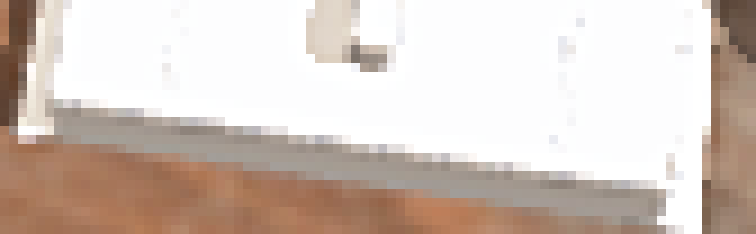

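The near (robot) side shows a grey shut wall straight down to the desk, so it is the skirt; the open side faces +x world, and the cover needs a turn of about +90° in yaw. Now I fit all poses.

```bash
cat > fit.py <<'E'
from h import *
from scipy.optimize import least_squares
from scipy.spatial.transform import Rotation as Ro
np.set_printoptions(precision=4,suppress=True)
def box(a,b,z0,z1): return np.array([[i*a/2,j*b/2,k] for i in(-1,1) for j in(-1,1) for k in(z0,z1)])
AD=box(.046,.104,0,.03)
CV=np.vstack([box(.124,.190,.03,.037),box(.124,.214,0,.003)])
def feat(P):
    h=cv2.convexHull(P.astype(np.float32)); m=cv2.moments(h)
    A=m["m00"];c=np.array([m["m10"],m["m01"]])/A
    a,b,d=m["mu20"]/A,m["mu11"]/A,m["mu02"]/A
    return np.r_[c,(a-d)/20,2*b/20,np.sqrt(A)/10]
def comps(im,kind,lo,hi):
    m=((im.max(2)<80) if kind=="dark" else (im[:,:,2]>125)).astype(np.uint8)
    if kind=="dark": m=cv2.morphologyEx(m,cv2.MORPH_CLOSE,np.ones((3,3),np.uint8))
    n,L,st,c=cv2.connectedComponentsWithStats(m,connectivity=4)
    out=[]
    for i in range(1,n):
        ct,_=cv2.findContours((L==i).astype(np.uint8),cv2.RETR_EXTERNAL,cv2.CHAIN_APPROX_NONE)
        p=ct[0][:,0].astype(float); p=np.vstack([p+d for d in([.5,.5],[-.5,.5],[.5,-.5],[-.5,-.5])])
        A=cv2.contourArea(cv2.convexHull(p.astype(np.float32)))
        if lo<A<hi: out.append((p,A))
    return out
def world(M,q): # q=x,y,yaw
    return M@Ro.from_euler("z",q[2]).as_matrix().T+[q[0],q[1],0]
def fitobj(M,q0,kind,ims,lo,hi,cams=("top","scene")):
    F={}
    for c in cams:
        t=feat(proj(c,world(M,q0)))
        k=[feat(p) for p,_ in comps(ims[c],kind,lo,hi)]
        k=[f for f in k if np.hypot(*(f-t)[:2])<40]
        if k: F[c]=min(k,key=lambda f:np.hypot(*(f-t)[:2]))
    if not F: return None
    r=least_squares(lambda q:np.concatenate([feat(proj(c,world(M,q)))-F[c] for c in F]),q0,x_scale=[.01,.01,.1])
    return r.x,r.fun.reshape(-1,5)
def ims(): return {c:capture(c) for c in("top","scene")}
E
cat > tray.py <<'E'
from fit import *
def pos(p,o=(215,145),s=6): return np.array(o)+(np.array(p)+.5)/s-.5
pts=[((588,85),(-.202,-.112,0)),((505,568),(-.202,.112,0)),((270,86),(-.065,-.086,.044)),((197,450),(-.065,.086,.044)),
((293,231),(-.074,-.028,.010)),((268,346),(-.074,.028,.010))]
uv=np.array([pos(p) for p,_ in pts]);X=np.array([x for _,x in pts])
def T(q):
    y=q[2]; h=np.array([np.cos(y),np.sin(y),0]); x=h*np.cos(.26)+np.array([0,0,-np.sin(.26)])
    yy=np.cross([0,0,1],h); return np.column_stack([x,yy,np.cross(x,yy)]),np.array([q[0],q[1],.065-.202*np.sin(.26)])
if __name__=="__main__":
    def f(q): R,t=T(q); return (proj("top",X@R.T+t)-uv).ravel()
    r=least_squares(f,[.55,.3,1.5]);print("tray",r.x,"deg",np.degrees(r.x[2]));print(r.fun.reshape(-1,2))
    im=ims()
    for n,u in (("A",(163,165)),("B",(385,122)),("C",(613,205))):
        g=ray("top",np.array((312,170))+np.array(u)/5.5,.015)
        print(n,g[:2],*[fitobj(AD,[g[0],g[1],0],"dark",im,250,2500,c) for c in(("top",),("scene",),("top","scene"))])
    g=ray("top",np.array((312,170))+np.array((265,480))/5.5,.037)
    print("cover",g,*[fitobj(CV,[g[0],g[1],0],"white",im,2000,9000,c) for c in(("top",),("scene",),("top","scene"))])
    R,t=T(r.x)
    d=cv2.cvtColor(capture("scene"),cv2.COLOR_RGB2BGR)
    Y=np.array([(-.202,-.112,0),(-.202,.112,0),(-.065,-.086,.044),(-.065,.086,.044),(-.074,-.028,.01),(-.074,.028,.01),(0,.112,0)])
    d=cv2.resize(d[150:250,215:325],None,fx=6,fy=6,interpolation=cv2.INTER_CUBIC)
    for p in proj("scene",Y@R.T+t): cv2.drawMarker(d,tuple(int(v) for v in (p-[215,150]+.5)*6),(0,0,255),0,12,1)
    cv2.imwrite("pics/s3.png",d)
E
python3 tray.py
```

```text
tray [0.5513 0.0648 1.4002] deg 80.22424421511484
[[ 0.2854 -0.006 ]
 [-0.1835 -0.0485]
 [-0.1757 -0.1628]
 [-0.1292  0.8627]
 [-0.0819 -0.5577]
 [ 0.294  -0.1315]]
A [ 0.5214 -0.2266] (array([ 0.5302, -0.2621,  0.    ]), array([[ -6.782 ,   0.9351, -16.3264,   4.7541,  -1.488 ]])) (array([ 0.5275, -0.2788,  0.    ]), array([[ -0.8039,   1.1363, -14.579 ,   1.6271,  -1.2398]])) (array([ 0.5286, -0.2947,  0.    ]), array([[  4.7476,   1.467 , -16.2303,   4.7528,  -1.4779],
       [  4.3813,   1.1927, -14.5533,   1.637 ,  -1.2361]]))
B [ 0.5434 -0.341 ] (array([ 0.5335, -0.2985,  0.    ]), array([[  6.0776,  -0.2286, -16.2302,   4.7513,  -1.4759]])) (array([ 0.5487, -0.2826,  0.0037]), array([[  0.6955,  -4.5849, -14.6405,   1.5895,  -1.2625]])) (array([ 0.5443, -0.301 ,  0.    ]), array([[  6.8724,  -4.0082, -16.2478,   4.7482,  -1.4734],
       [  6.566 ,  -2.9743, -14.5859,   1.6274,  -1.2508]]))
C [ 0.4998 -0.4565] None (array([ 0.499 , -0.454 , -0.0154]), array([[-0.1063, -0.0091,  0.0648, -0.1808,  0.0167]])) (array([ 0.499 , -0.454 , -0.0154]), array([[-0.1063, -0.0091,  0.0648, -0.1808,  0.0167]]))
cover [ 0.3601 -0.2747  0.037 ] (array([ 0.3611, -0.2747, -0.0147]), array([[-3.0154, -0.2728, -3.2575,  0.0268, -0.3383]])) (array([ 0.3583, -0.2747,  0.0008]), array([[-4.2572,  0.195 , -5.3215, -1.1899, -0.4194]])) (array([ 0.3603, -0.2749, -0.005 ]), array([[-2.9584,  0.0488, -3.2552, -0.276 , -0.3373],
       [-4.1479, -0.4182, -5.359 , -1.0553, -0.4259]]))
```

View pics/s3.png

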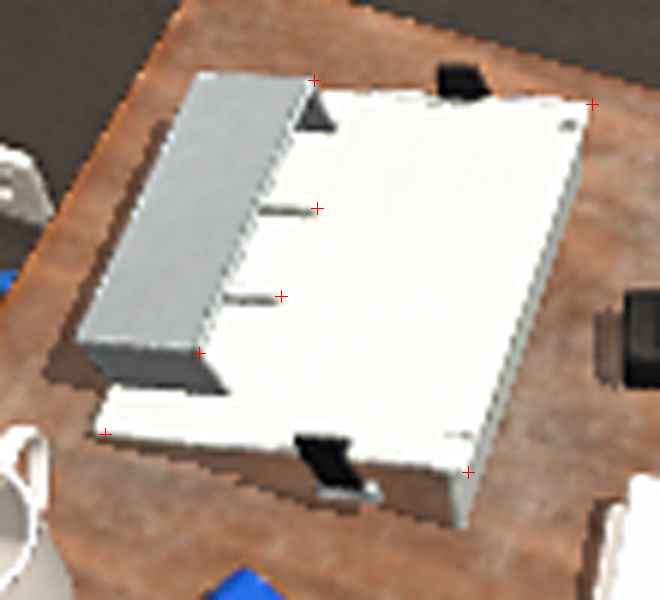

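Tray model matches the second camera well. Adapters merged with shadows in the mask; I tighten the thresholds.

```bash
python3 - <<'E'
s=open('fit.py').read()
s=s.replace("im.max(2)<80","im.max(2)<TH").replace("im[:,:,2]>125","im[:,:,2]>TW").replace("AD=box","TH=50;TW=180\nAD=box")
open('fit.py','w').write(s)
E
python3 - <<'E'
import fit
from fit import *
im=ims()
for th in (40,50,60):
    fit.TH=th
    for n,g in (("A",(.521,-.227)),("B",(.543,-.341)),("C",(.5,-.456))):
        for c in("top","scene"): 
            r=fitobj(AD,[g[0],g[1],0.02],"dark",im,250,1500,(c,))
            if r: print(th,n,c,r[0],r[1][0])
for tw in(160,190,220):
    fit.TW=tw
    for p,A in comps(im["top"],"white",1500,9000): print(tw,A,p.min(0),p.max(0))
    r=fitobj(CV,[.36,-.275,-.01],"white",im,1500,9000,("top",)); print(r)
E
```

```text
40 A top [ 0.5208 -0.2269  0.02  ] [ 1.2034 -0.0383  0.126   0.4374  0.1415]
40 A scene [ 0.521 -0.227  0.02 ] [ 0.1758 -2.0644  0.4866  1.0347  0.4994]
40 B top [ 0.5438 -0.3359  0.02  ] [ 0.0444 -0.5223  0.8177 -1.6588  0.1739]
40 B scene [ 0.5361 -0.3393  0.02  ] [ 0.2882 -0.0697  0.4355 -0.2078  0.3987]
40 C top [ 0.4999 -0.4558  0.0171] [ 0.317  -0.1733  0.2547 -0.6273  0.0895]
40 C scene [ 0.4976 -0.454   0.0208] [ 0.2533  0.0567  0.1383 -0.3523  0.1725]
50 A top [ 0.521 -0.227  0.02 ] [ 1.3914  0.1926 -0.0221  0.5453  0.0624]
50 A scene [ 0.4885 -0.2414  0.02  ] [-13.5802   9.9446 -15.4858   1.3566  -0.9398]
50 B top [ 0.5431 -0.3392  0.02  ] [ 0.5452 -0.0196  0.2298 -1.3921  0.0485]
50 B scene [ 0.543 -0.341  0.02 ] [ 19.6285  -2.9762 -15.4558   1.3819  -0.9676]
50 C scene [ 0.5003 -0.4554  0.0187] [ 0.4866 -0.2989  0.0814 -0.381   0.0921]
60 A scene [ 0.5209 -0.2794  0.02  ] [ -0.5407   2.8625 -13.9301   1.2507  -1.1903]
60 B scene [ 0.543 -0.341  0.02 ] [ 19.624   -1.8205 -13.8312   1.278   -1.1893]
60 C scene [ 0.4993 -0.454   0.0185] [-0.0338 -0.04    0.0129 -0.3936  0.0746]
160 3999.5 [148.5 150.5] [219.5 233.5]
160 6255.5 [223.5 151.5] [312.5 239.5]
160 3659.5 [320.5 232.5] [399.5 283.5]
(array([ 0.36 , -0.275, -0.01 ]), array([[-0.8415, -0.0634,  0.1479, -1.7107, -0.1218]]))
190 7288.0 [ 28.5 120.5] [136.5 217.5]
190 5700.0 [229.5 151.5] [312.5 238.5]
190 3579.5 [320.5 232.5] [398.5 282.5]
(array([ 0.36 , -0.275, -0.01 ]), array([[-0.4981,  0.1673,  0.2689, -1.7621, -0.0553]]))
220 3180.0 [ 32.5 120.5] [ 96.5 199.5]
220 5567.0 [229.5 152.5] [312.5 238.5]
220 3468.0 [320.5 232.5] [398.5 282.5]
(array([ 0.36 , -0.275, -0.01 ]), array([[-1.4908, -0.0313,  1.5178, -0.9646,  0.0386]]))
```

```bash
python3 - <<'E'
s=open('fit.py').read()
a=s.index("    r=least_squares");b=s.index("def ims")
s=s[:a]+'''    f=lambda d:np.concatenate([feat(proj(c,world(M,q0+d*[.01,.01,.1])))-F[c] for c in F])
    d=minimize(lambda d:(f(d)**2).sum(),np.zeros(3),method="Nelder-Mead",options=dict(initial_simplex=np.vstack([np.zeros(3),np.eye(3)]))).x
    return q0+d*[.01,.01,.1],f(d).reshape(-1,5)
'''+s[b:]
s=s.replace("import least_squares","import minimize,least_squares").replace("TW=180","TW=190").replace("TH=50","TH=45")
open('fit.py','w').write(s)
E
python3 - <<'E'
import fit
from fit import *
im=ims()
for th in (40,45,50):
    fit.TH=th
    for n,g in (("A",(.521,-.227)),("B",(.543,-.341)),("C",(.5,-.456))):
        for c in("top","scene"): 
            r=fitobj(AD,np.array([g[0],g[1],0.02]),"dark",im,250,1500,(c,))
            if r: print(th,n,c,r[0],r[1][0])
for tw in(160,190):
    fit.TW=tw
    r=fitobj(CV,np.array([.36,-.275,-.01]),"white",im,1500,9000,("top",)); print(r)
E
```

```text
40 A top [ 0.5169 -0.233   0.2223] [-0.0067 -0.0058  1.0794 -0.4592  0.5419]
40 A scene [ 0.5135 -0.2267  0.198 ] [-0.0031 -0.0074  0.5493 -0.0233  0.5166]
40 B top [ 0.5422 -0.3359 -0.1832] [-0.0031 -0.0025  0.387   0.1721  0.1749]
40 B scene [ 0.5359 -0.3383 -0.0405] [-0.0034 -0.0063  0.3199  0.1369  0.3926]
40 C top [ 0.4994 -0.4549 -0.0496] [-0.0012 -0.0009  0.1783  0.0229  0.0985]
40 C scene [ 0.4978 -0.4531 -0.0345] [-0.0008 -0.0015  0.0485  0.0154  0.1706]
45 A top [ 0.5213 -0.2231  0.0783] [ 0.0003  0.0003 -0.0679  0.0078  0.0838]
45 A scene [ 0.5185 -0.2209  0.0013] [ 0.0001 -0.0052  0.3478  0.0512  0.2316]
45 B top [ 0.5427 -0.3382 -0.1284] [-0.001  -0.0015  0.1454  0.0459  0.0984]
45 B scene [ 0.536  -0.3375  0.026 ] [ 0.0006  0.0004 -0.1501 -0.0321  0.3371]
45 C top [ 0.4995 -0.455  -0.053 ] [-0.0015 -0.0013  0.1777  0.0242  0.0862]
45 C scene [ 0.4986 -0.4532 -0.0304] [-0.0019 -0.0031  0.1592  0.0465  0.1347]
50 A top [ 0.5215 -0.2232  0.0796] [ 0.0001  0.0002 -0.061   0.0069  0.0688]
50 A scene [ 0.5263 -0.2802  0.1663] [  0.0907   0.1754 -15.0089   0.3334  -0.9417]
50 B top [ 0.5428 -0.3377 -0.1224] [ 0.0002  0.0002 -0.0175 -0.0053  0.0703]
50 B scene [ 0.5263 -0.2802  0.1666] [  0.0946   0.1822 -15.0088   0.3313  -0.9416]
50 C scene [ 0.4991 -0.4537 -0.0391] [-0.0002 -0.0003  0.0069  0.0027  0.0932]
(array([ 0.3597, -0.2773, -0.0642]), array([[-0.0001,  0.0001,  0.0693,  0.0073, -0.1206]]))
(array([ 0.3603, -0.2763, -0.067 ]), array([[-0.0018, -0.0007,  0.1639,  0.0197, -0.0569]]))
```

play_rows(
  plan=[
    [[0.353,-0.757,0,0,0,-0.031,1],[0.353,-0.757,0,0,0,-0.031,1],[0.353,-0.757,0,0,0,-0.031,1],[0.353,-0.757,0,0,0,-0.031,1],[0.353,-0.757,0,0,0,-0.031,1],[0.353,-0.757,0,0,0,-0.031,1],[0.486,-0.743,0,0,0,-0.031,1],[0.486,-0.743,0,0,0,-0.031,1],[0.486,-0.743,0,0,0,-0.031,1],[0.486,-0.743,0,0,0,-0.031,1],[0.486,-0.743,0,0,0,-0.031,1],[0.486,-0.743,0,0,0,-0.031,1]],
  ],
)

```text
time_s: 1.9
position: [0.3968, 0.1565, 0.2229]
tcp_rot: [[-0.164, 0.986, 0.001], [0.986, 0.164, 0.0], [0.0, 0.001, -1.0]]
force: [1.0, -0.0, 0.7]
opening: 0.996
```

play_rows(
  plan=[
    [[0.486,-0.743,0,0,0,-0.028,1],[0.254,-0.858,0,0,0,0,1],[0.254,-0.858,0,0,0,0,1],[0.254,-0.858,0,0,0,0,1],[0.254,-0.858,0,0,0,0,1],[0.254,-0.858,0,0,0,0,1],[0.254,-0.858,0,0,0,0,1],[0.254,-0.858,0,0,0,0,1],[0.254,-0.858,0,0,0,0,1],[0,0,0,0,0,0,1],[0,0,0,0,0,0,1]],
  ],
)

```text
time_s: 3.0
position: [0.5215, -0.223, 0.2222]
tcp_rot: [[-0.079, 0.997, -0.001], [0.997, 0.079, 0.001], [0.001, -0.0, -1.0]]
force: [-0.9, 0.3, -0.1]
opening: 1.002
```

```bash
cat > plan.py <<'E'
from fit import *
TR=(0.5513,0.0648,1.4002)
import importlib
def T(q=TR):
    y=q[2]; h=np.array([np.cos(y),np.sin(y),0]); x=h*np.cos(.26)+np.array([0,0,-np.sin(.26)])
    yy=np.cross([0,0,1],h); return np.column_stack([x,yy,np.cross(x,yy)]),np.array([q[0],q[1],.065-.202*np.sin(.26)])
def trot(): # tool rot for the tray: y=-tray y, z=-tray z
    R,_=T(); return np.column_stack([R[:,0],-R[:,1],-R[:,2]])
def drot(a): # down, jaw axis angle a (rad)
    y=np.array([np.cos(a),np.sin(a),0]);z=np.array([0,0,-1.]);return np.column_stack([np.cross(y,z),y,z])
def tp(x,y,z): R,t=T(); return R@[x,y,z]+t
def st():
    s=read_state();print("t",round(s["time_s"],2),"pos",np.array(s["position"]),"F",np.array(s["force"]),"open",round(s["opening"],3),"q6",s["joint_positions"][5])
    R,t=T();print(" in tray",R.T@(np.array(s["position"])-t));return np.array(s["position"]),np.array(s["tcp_rot"])
def go(P,R,Pt,Rt,lab=""):
    d=(np.array(Pt)-P)/.05;w=Ro.from_matrix(Rt@R.T).as_rotvec()/np.pi
    print(lab,"total shift",d,"turn",w,"min rows",int(np.ceil(max(np.linalg.norm(d),np.linalg.norm(w)/.0477))))
E
python3 - <<'E'
from plan import *
P,R=st();go(P,R,[.5215,-.2232,.006],drot(.0796),"A")
go(P,R,[.5215,-.2232,.222],drot(.0796),"A")
E
```

```text
t 3.0 pos [ 0.5215 -0.223   0.2222] F [-0.8975  0.3045 -0.0922] open 1.002 q6 -38.9974371829195
 in tray [-0.3327 -0.0195  0.1279]
A total shift [-0.0002 -0.0049 -4.3239] turn [-0.0003 -0.0002  0.0001] min rows 5
A total shift [-0.0002 -0.0049 -0.0039] turn [-0.0003 -0.0002  0.0001] min rows 1
```

play_rows(
  plan=[
    [[0,0,-0.9,0,0,0,1],[0,0,-0.9,0,0,0,1],[0,0,-0.9,0,0,0,1],[0,0,-0.8,0,0,0,1],[0,0,-0.5,0,0,0,1],[0,0,-0.32,0,0,0,1],[0,0,0,0,0,0,-1],[0,0,0,0,0,0,-1],[0,0,0,0,0,0,-1],[0,0,0,0,0,0,-1],[0,0,0,0,0,0,-1],[0,0,0,0,0,0,-1]],
  ],
)

```text
time_s: 4.2
position: [0.5221, -0.2225, 0.0073]
tcp_rot: [[-0.081, 0.997, 0.001], [0.997, 0.081, -0.001], [-0.001, 0.001, -1.0]]
force: [-0.6, 0.2, 0.6]
opening: 0.54
```

play_rows(
  plan=[
    [[0,0,0,0,0,0,-1],[0,0,0,0,0,0,-1],[0,0,0.4,0,0,0,-1],[0,0,0.8,0,0,0,-1],[0,0,0.8,0,0,0,-1],[0,0,0.6,0,0,0,-1],[0,0,0,0,0,0,-1],[0,0,0,0,0,0,-1]],
  ],
)

```text
time_s: 5.0
position: [0.5212, -0.2219, 0.1362]
tcp_rot: [[-0.081, 0.997, -0.001], [0.997, 0.081, 0.0], [0.0, -0.001, -1.0]]
force: [0.6, 0.3, -3.7]
opening: 0.524
```

Run:
```python
from plan import *
P,R=st()
for l,y in (("far",-.056),("mid",0),("near",.056)):
    go(P,R,tp(-.127,y,.05),trot(),l+" above 44mm"); go(P,R,tp(-.127,y,.007),trot(),l+" down")
```

```text
t 5.0 pos [ 0.5212 -0.2219  0.1362] F [ 0.5812  0.2832 -3.707 ] open 0.524 q6 -39.02026583611897
 in tray [-0.3097 -0.019   0.045 ]
far above 44mm total shift [ 1.3325  3.3791 -0.8429] turn [-0.083   0.0035 -0.0797] min rows 4
far down total shift [ 1.295   3.1612 -1.674 ] turn [-0.083   0.0035 -0.0797] min rows 4
mid above 44mm total shift [ 0.2288  3.5692 -0.8429] turn [-0.083   0.0035 -0.0797] min rows 4
mid down total shift [ 0.1912  3.3514 -1.674 ] turn [-0.083   0.0035 -0.0797] min rows 4
near above 44mm total shift [-0.875   3.7594 -0.8429] turn [-0.083   0.0035 -0.0797] min rows 4
near down total shift [-0.9125  3.5415 -1.674 ] turn [-0.083   0.0035 -0.0797] min rows 5
```

play_rows(
  plan=[
    [[0.19,0.483,-0.12,-0.0119,0.0005,-0.0114,-1],[0.19,0.483,-0.12,-0.0119,0.0005,-0.0114,-1],[0.19,0.483,-0.12,-0.0119,0.0005,-0.0114,-1],[0.19,0.483,-0.12,-0.0119,0.0005,-0.0114,-1],[0.19,0.483,-0.12,-0.0119,0.0005,-0.0114,-1],[0.19,0.483,-0.12,-0.0119,0.0005,-0.0114,-1],[0.19,0.481,-0.12,-0.0116,0.0005,-0.0113,-1],[0,0,0,0,0,0,-1],[0,0,0,0,0,0,-1],[0,0,0,0,0,0,-1]],
  ],
)

```text
time_s: 6.0
position: [0.5869, -0.0538, 0.0931]
tcp_rot: [[0.164, 0.985, -0.047], [0.952, -0.17, -0.253], [-0.257, -0.003, -0.966]]
force: [-0.0, 0.1, -3.2]
opening: 0.525
```

Run:
```python
from plan import *
P,R=st()
go(P,R,tp(-.127,-.056,.007),trot(),"down")
snap("top","t3",(215,145,335,245),6)
```

```text
t 6.0 pos [ 0.5869 -0.0538  0.0931] F [-0.0265  0.0737 -3.1733] open 0.525 q6 13.797042975298316
 in tray [-0.1277 -0.0552  0.0488]
down total shift [-0.0184 -0.2017 -0.8118] turn [-0.0001 -0.0009  0.0001] min rows 1
```

View pics/t3.png

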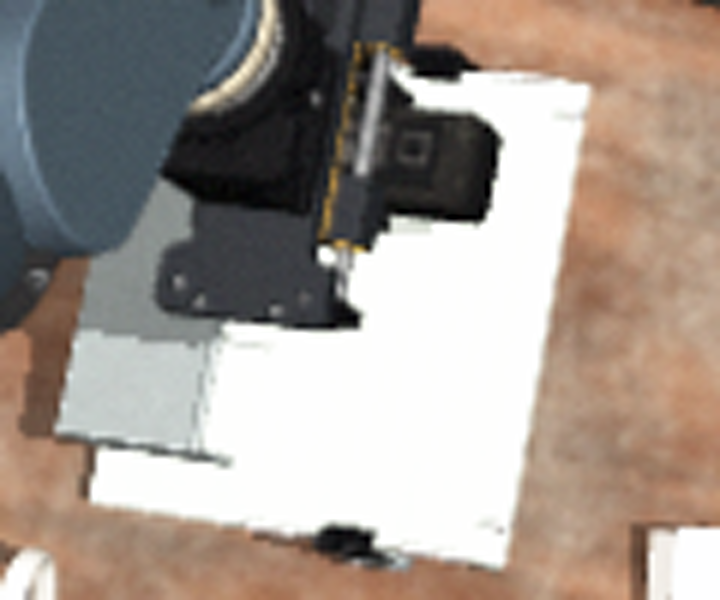

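The adapter is held over the far lane, parallel to the tray (end at about (495,165)), as intended. Lowering.

play_rows(
  plan=[
    [[-0.005,-0.06,-0.24,0,0,0,-1],[-0.005,-0.06,-0.24,0,0,0,-1],[-0.004,-0.04,-0.16,0,0,0,-1],[-0.002,-0.02,-0.08,0,0,0,-1],[-0.001,-0.012,-0.05,0,0,0,-1],[0,-0.008,-0.03,0,0,0,-1],[0,0,0,0,0,0,-1],[0,0,0,0,0,0,-1]],
  ],
)

```text
time_s: 6.85
position: [0.5867, -0.0631, 0.0558]
tcp_rot: [[0.164, 0.985, -0.044], [0.952, -0.17, -0.254], [-0.258, -0.0, -0.966]]
force: [-3.7, 1.2, 5.5]
opening: 0.528
```

Run:
```python
from plan import *
P,R=st()
```

```text
t 6.85 pos [ 0.5867 -0.0631  0.0558] F [-3.7329  1.2496  5.4877] open 0.528 q6 15.053637238074973
 in tray [-0.127  -0.0566  0.0104]
```

play_rows(
  plan=[
    [[0,0,0,0,0,0,0.25],[0,0,0,0,0,0,0.25],[0,0,0,0,0,0,0.25],[0,0,0,0,0,0,0.25],[0.009,0.05,0.193,0,0,0,0.25],[0.017,0.1,0.386,0,0,0,0.25],[0.017,0.1,0.386,0,0,0,-1],[-0.075,-0.438,0.118,0,0,0,-1],[-0.075,-0.438,0.118,0,0,0,-1],[-0.075,-0.438,0.118,0,0,0,-1],[0,0,0,0,0,0,-1],[0,0,0,0,0,0,-1]],
  ],
)

```text
time_s: 8.05
position: [0.5785, -0.1166, 0.121]
tcp_rot: [[0.165, 0.985, -0.042], [0.952, -0.171, -0.253], [-0.257, 0.002, -0.966]]
force: [0.0, 0.6, -0.3]
opening: 0.162
```

Run:
```python
from plan import *
P,R=st()
go(P,R,tp(-.197,-.056,.010),trot(),"down")
print(T()[0]*np.array([1,1,1]))
snap("top","t4",(215,145,335,245),6)
```

```text
t 8.05 pos [ 0.5785 -0.1166  0.121 ] F [ 0.0232  0.6302 -0.3228] open 0.162 q6 7.132511972229846
 in tray [-0.196  -0.0576  0.0596]
down total shift [-0.0772 -0.2642 -0.953 ] turn [0.     0.0005 0.0003] min rows 1
[[ 0.1641 -0.9855  0.0436]
 [ 0.9524  0.1698  0.2533]
 [-0.2571  0.      0.9664]]
```

View pics/t4.png

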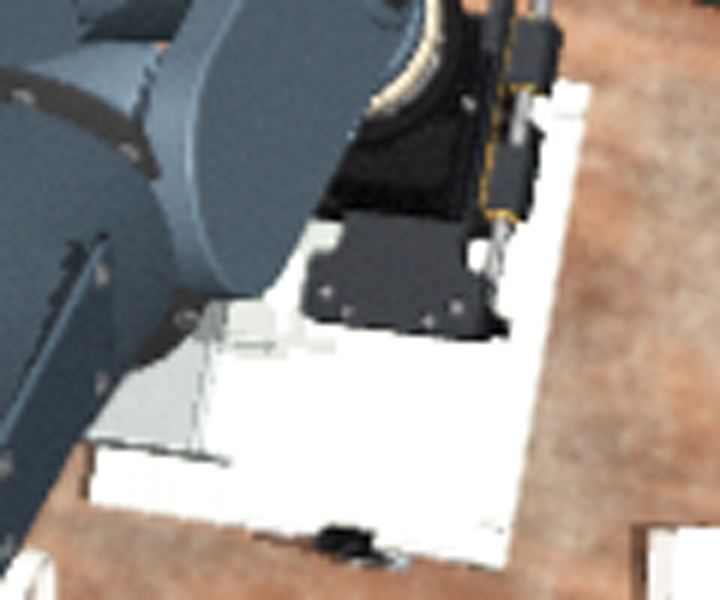

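play_rows(
  plan=[
    [[-0.026,-0.088,-0.318,0,0,0,-1],[-0.026,-0.088,-0.318,0,0,0,-1],[-0.025,-0.088,-0.318,0,0,0,-1],[0,0,0,0,0,0,-1],[0.033,0.19,-0.051,0,0,0,-1],[0.033,0.19,-0.051,0,0,0,-1],[0.033,0.19,-0.051,0,0,0,-1],[0.033,0.19,-0.051,0,0,0,-1],[0.033,0.19,-0.051,0,0,0,-1],[0.033,0.19,-0.051,0,0,0,-1],[0.033,0.19,-0.051,0,0,0,-1],[0,0,0,0,0,0,-1]],
  ],
)

```text
time_s: 9.3
position: [0.5859, -0.0615, 0.0544]
tcp_rot: [[0.163, 0.986, -0.043], [0.953, -0.168, -0.253], [-0.257, -0.0, -0.966]]
force: [0.2, 0.5, 0.2]
opening: 0.003
```

Run:
```python
from plan import *
P,R=st()
```

```text
t 9.3 pos [ 0.5859 -0.0615  0.0544] F [0.1624 0.4859 0.1869] open 0.003 q6 15.109589743038436
 in tray [-0.1252 -0.0556  0.0095]
```

play_rows(
  plan=[
    [[0.016,0.095,-0.026,0,0,0,-1],[0.01,0.057,-0.015,0,0,0,-1],[0.01,0.057,-0.015,0,0,0,-1],[0.007,0.038,-0.01,0,0,0,-1],[0,0,0,0,0,0,-1],[0,0,0,0,0,0,-1]],
  ],
)

```text
time_s: 9.9
position: [0.5878, -0.0523, 0.0519]
tcp_rot: [[0.164, 0.986, -0.044], [0.952, -0.17, -0.256], [-0.26, -0.0, -0.966]]
force: [-1.7, -4.9, 1.2]
opening: 0.006
```

Run:
```python
from plan import *
P,R=st()
```

```text
t 9.9 pos [ 0.5878 -0.0523  0.0519] F [-1.688  -4.9475  1.2218] open 0.006 q6 16.236302448722174
 in tray [-0.1155 -0.0559  0.0095]
```

play_rows(
  plan=[
    [[0.007,0.038,-0.01,0,0,0,-1],[0.007,0.038,-0.01,0,0,0,-1],[0.007,0.038,-0.01,0,0,0,-1],[0,0,0,0,0,0,-1],[0,0,0,0,0,0,-1]],
  ],
)

```text
time_s: 10.4
position: [0.5878, -0.0522, 0.052]
tcp_rot: [[0.161, 0.986, -0.048], [0.95, -0.168, -0.264], [-0.269, -0.003, -0.963]]
force: [-4.2, -21.1, 6.3]
opening: -0.001
```

Run:
```python
from plan import *
P,R=st()
```

```text
t 10.4 pos [ 0.5878 -0.0522  0.052 ] F [ -4.2089 -21.0545   6.3486] open -0.001 q6 16.753115922501625
 in tray [-0.1154 -0.0558  0.0096]
```

play_rows(
  plan=[
    [[-0.05,-0.286,0.077,0,0,0,-1],[0,0,0.5,0,0,0,-1],[0,0,0.8,0,0,0,-1],[0,0,0.8,0,0,0,0],[-0.3,-0.1,0.5,0,0,0,0.6],[0,0,0,0,0,0,1],[0,0,0,0,0,0,1]],
  ],
)

```text
time_s: 11.1
position: [0.5717, -0.0642, 0.1843]
tcp_rot: [[0.165, 0.985, -0.042], [0.952, -0.17, -0.253], [-0.256, 0.002, -0.967]]
force: [0.1, 0.8, 0.3]
opening: 0.28
```

```bash
cat > look.py <<'E'
import fit
from plan import *
def look():
    im=ims()
    for n,g in (("B",(.543,-.338)),("C",(.4995,-.455))):
        for th in(45,50):
          fit.TH=th
          for c in("top","scene"):
            r=fitobj(AD,np.array([g[0],g[1],-.05]),"dark",im,250,1500,(c,))
            if r: print(th,n,c,r[0],np.abs(r[1][0]).max())
    r=fitobj(CV,np.array([.36,-.275,-.06]),"white",im,1500,9000,("top",)); print("cover",r)
E
python3 - <<'E'
from look import *
look();P,R=st();go(P,R,[.5428,-.338,.15],drot(-.122),"B high")
E
```

```text
45 B top [ 0.5422 -0.3357 -0.1842] 0.4002232594512387
45 B scene [ 0.5358 -0.3382 -0.0365] 0.39065608847572664
50 B top [ 0.5429 -0.3383 -0.1248] 0.1438473344798954
50 B scene [ 0.5369 -0.3387 -0.019 ] 0.33121250175883254
45 C top [ 0.4994 -0.455  -0.0506] 0.17383633089489958
45 C scene [ 0.4978 -0.453  -0.0317] 0.16860376320404313
50 C top [ 0.4995 -0.455  -0.0522] 0.17632356220790069
50 C scene [ 0.4987 -0.4533 -0.0294] 0.16228974541515218
cover (array([ 0.3597, -0.2771, -0.0644]), array([[-0.0008, -0.0002,  0.1009,  0.0106, -0.1111]]))
t 11.2 pos [ 0.5712 -0.0641  0.1827] F [-0.4997 -0.1976 -0.8213] open 0.369 q6 9.025174657344047
 in tray [-0.1631 -0.0415  0.1322]
B high total shift [-0.5674 -5.4788 -0.655 ] turn [ 0.0817 -0.0125  0.0153] min rows 6
```

play_rows(
  plan=[
    [[-0.081,-0.783,-0.094,0.0117,-0.0018,0.0022,1],[-0.081,-0.783,-0.094,0.0117,-0.0018,0.0022,1],[-0.081,-0.783,-0.094,0.0117,-0.0018,0.0022,1],[-0.081,-0.783,-0.094,0.0117,-0.0018,0.0022,1],[-0.081,-0.783,-0.094,0.0117,-0.0018,0.0022,1],[-0.081,-0.783,-0.094,0.0117,-0.0018,0.0022,1],[-0.081,-0.783,-0.094,0.0115,-0.0017,0.0021,1],[0,0,-0.9,0,0,0,1],[0,0,-0.8,0,0,0,1],[0,0,-0.5,0,0,0,1],[0,0,0,0,0,0,1]],
  ],
)

```text
time_s: 12.3
position: [0.5399, -0.3357, 0.0349]
tcp_rot: [[0.123, 0.992, -0.007], [0.992, -0.123, 0.007], [0.006, -0.008, -1.0]]
force: [-0.3, 0.7, -0.3]
opening: 1.004
```

Run:
```python
from plan import *
P,R=st();go(P,R,[.5428,-.338,.006],drot(-.122),"B")
```

```text
t 12.3 pos [ 0.5399 -0.3357  0.0349] F [-0.3266  0.6764 -0.2993] open 1.004 q6 -34.93670835424164
 in tray [-0.3889 -0.0568 -0.0808]
B total shift [ 0.0573 -0.0468 -0.5784] turn [-0.0024 -0.0023  0.0003] min rows 1
```

play_rows(
  plan=[
    [[0.057,-0.047,-0.3,-0.0024,-0.0023,0,1],[0,0,-0.278,0,0,0,1],[0,0,0,0,0,0,-1],[0,0,0,0,0,0,-1],[0,0,0,0,0,0,-1],[0,0,0,0,0,0,-1],[0,0,0,0,0,0,-1],[0,0,0,0,0,0,-1],[0,0,0,0,0,0,-1],[0,0,0,0,0,0,-1]],
  ],
)

```text
time_s: 13.3
position: [0.5458, -0.3408, 0.0127]
tcp_rot: [[0.122, 0.993, 0.008], [0.993, -0.122, -0.008], [-0.007, 0.009, -1.0]]
force: [-1.8, 0.3, 4.4]
opening: 0.528
```

play_rows(
  plan=[
    [[0,0,0.4,0,0,0,-1],[0,0,0.8,0,0,0,-1],[0,0,0.8,0,0,0,-1],[0,0,0.6,0,0,0,-1],[0,0,0,0,0,0,-1],[0,0,0,0,0,0,-1]],
  ],
)

```text
time_s: 13.9
position: [0.546, -0.3405, 0.1417]
tcp_rot: [[0.122, 0.992, 0.009], [0.992, -0.122, -0.008], [-0.007, 0.01, -1.0]]
force: [-0.3, 0.4, -3.3]
opening: 0.525
```

Run:
```python
from plan import *
P,R=st();go(P,R,tp(-.128,0,.05),trot(),"mid above")
```

```text
t 13.9 pos [ 0.546  -0.3405  0.1417] F [-0.3475  0.3991 -3.3383] open 0.525 q6 -34.86863241726433
 in tray [-0.4199 -0.0636  0.0214]
mid above total shift [-0.2705  5.9214 -0.9489] turn [-0.0792  0.0149 -0.0157] min rows 7
```

play_rows(
  plan=[
    [[-0.034,0.74,-0.119,-0.0099,0.0019,-0.002,-1],[-0.034,0.74,-0.119,-0.0099,0.0019,-0.002,-1],[-0.034,0.74,-0.119,-0.0099,0.0019,-0.002,-1],[-0.034,0.74,-0.119,-0.0099,0.0019,-0.002,-1],[-0.034,0.74,-0.119,-0.0099,0.0019,-0.002,-1],[-0.034,0.74,-0.119,-0.0099,0.0019,-0.002,-1],[-0.034,0.74,-0.119,-0.0099,0.0018,-0.002,-1],[-0.033,0.74,-0.118,-0.0099,0.0018,-0.002,-1],[0,0,0,0,0,0,-1],[0,0,0,0,0,0,-1],[0,0,0,0,0,0,-1]],
  ],
)

```text
time_s: 15.0
position: [0.5321, -0.0454, 0.0935]
tcp_rot: [[0.165, 0.985, -0.046], [0.952, -0.171, -0.253], [-0.257, -0.002, -0.966]]
force: [-0.3, 0.3, -2.2]
opening: 0.531
```

Run:
```python
from plan import *
P,R=st();go(P,R,tp(-.13,0,.015),trot(),"mid down")
```

```text
t 15.0 pos [ 0.5321 -0.0454  0.0935] F [-0.2866  0.3079 -2.1874] open 0.531 q6 16.21245704283368
 in tray [-0.1288  0.0002  0.0489]
mid down total shift [-0.0297 -0.1962 -0.6498] turn [-0.0001 -0.0007  0.0005] min rows 1
```

play_rows(
  plan=[
    [[-0.01,-0.065,-0.217,0,0,0,-1],[-0.01,-0.065,-0.217,0,0,0,-1],[-0.006,-0.04,-0.13,0,0,0,-1],[-0.004,-0.026,-0.086,0,0,0,-1],[-0.001,-0.01,-0.039,0,0,0,-1],[0,0,0,0,0,0,-1],[0,0,0,0,0,0,-1]],
  ],
)

```text
time_s: 15.7
position: [0.5301, -0.0554, 0.0616]
tcp_rot: [[0.166, 0.985, -0.046], [0.952, -0.172, -0.254], [-0.258, -0.002, -0.966]]
force: [-3.0, 3.3, 10.1]
opening: 0.526
```

Run:
```python
from plan import *
P,R=st()
```

```text
t 15.7 pos [ 0.5301 -0.0554  0.0616] F [-2.9548  3.2908 10.1219] open 0.526 q6 17.66084003203897
 in tray [-0.1304  0.0005  0.0155]
```

play_rows(
  plan=[
    [[0,0,0,0,0,0,0.25],[0,0,0,0,0,0,0.25],[0,0,0,0,0,0,0.25],[0,0,0,0,0,0,0.25],[0.009,0.05,0.193,0,0,0,0.25],[0.017,0.1,0.386,0,0,0,0.25],[0.013,0.075,0.29,0,0,0,-1],[-0.075,-0.432,0.116,0,0,0,-1],[-0.075,-0.432,0.116,0,0,0,-1],[-0.075,-0.432,0.116,0,0,0,-1],[0,0,0,0,0,0,-1],[0,0,0,0,0,0,-1]],
  ],
)

```text
time_s: 16.9
position: [0.5219, -0.1088, 0.1215]
tcp_rot: [[0.166, 0.985, -0.043], [0.952, -0.172, -0.253], [-0.257, 0.001, -0.966]]
force: [-0.9, 0.6, -2.0]
opening: 0.17
```

Run:
```python
from plan import *
P,R=st()
go(P,R,tp(-.198,0,.010),trot(),"down")
```

```text
t 16.9 pos [ 0.5219 -0.1088  0.1215] F [-0.8709  0.5544 -2.0229] open 0.17 q6 8.696450750036824
 in tray [-0.198  -0.0005  0.0596]
down total shift [-0.0539 -0.2495 -0.9577] turn [0.     0.0002 0.0007] min rows 1
```

play_rows(
  plan=[
    [[-0.018,-0.083,-0.319,0,0,0,-1],[-0.018,-0.083,-0.319,0,0,0,-1],[-0.018,-0.083,-0.319,0,0,0,-1],[0,0,0,0,0,0,-1],[0.033,0.19,-0.051,0,0,0,-1],[0.033,0.19,-0.051,0,0,0,-1],[0.033,0.19,-0.051,0,0,0,-1],[0.033,0.19,-0.051,0,0,0,-1],[0.033,0.19,-0.051,0,0,0,-1],[0.033,0.19,-0.051,0,0,0,-1],[0.033,0.19,-0.051,0,0,0,-1],[0,0,0,0,0,0,-1]],
  ],
)

```text
time_s: 18.1
position: [0.5306, -0.0531, 0.0549]
tcp_rot: [[0.164, 0.986, -0.044], [0.953, -0.169, -0.253], [-0.257, -0.001, -0.966]]
force: [-0.1, -0.1, 0.1]
opening: 0.006
```

play_rows(
  plan=[
    [[0.016,0.095,-0.026,0,0,0,-1],[0.01,0.057,-0.015,0,0,0,-1],[0.01,0.057,-0.015,0,0,0,-1],[0.01,0.057,-0.015,0,0,0,-1],[0.007,0.038,-0.01,0,0,0,-1],[0,0,0,0,0,0,-1],[0,0,0,0,0,0,-1]],
  ],
)

```text
time_s: 18.8
position: [0.5327, -0.0427, 0.0521]
tcp_rot: [[0.163, 0.985, -0.047], [0.951, -0.17, -0.258], [-0.263, -0.002, -0.965]]
force: [-0.9, -12.5, 2.7]
opening: 0.005
```

Run:
```python
from plan import *
P,R=st()
```

```text
t 18.8 pos [ 0.5327 -0.0427  0.0521] F [ -0.9482 -12.5493   2.6799] open 0.005 q6 19.579742335470492
 in tray [-0.1154  0.      0.0097]
```

play_rows(
  plan=[
    [[-0.05,-0.286,0.077,0,0,0,-1],[0,0,0.5,0,0,0,-1],[0,0,0.8,0,0,0,-1],[0,0,0.8,0,0,0,0],[-0.3,-0.1,0.5,0,0,0,0.6],[0,0,0,0,0,0,1],[0,0,0,0,0,0,1]],
  ],
)

```text
time_s: 19.5
position: [0.5157, -0.0588, 0.1856]
tcp_rot: [[0.166, 0.985, -0.043], [0.952, -0.172, -0.253], [-0.257, 0.001, -0.967]]
force: [-1.2, 0.8, -0.2]
opening: 0.282
```

Run:
```python
from look import *
look();P,R=st();go(P,R,[.4995,-.455,.12],drot(-.052),"C high")
```

```text
45 C top [ 0.4987 -0.4554 -0.0317] 0.13701561186640188
45 C scene [ 0.4978 -0.453  -0.0317] 0.16860376320404313
50 C top [ 0.4995 -0.455  -0.0531] 0.16217276315772367
50 C scene [ 0.4987 -0.4533 -0.0282] 0.17120158232859284
cover (array([ 0.3597, -0.2771, -0.0641]), array([[-0.0004,  0.0001,  0.0981,  0.0111, -0.1136]]))
t 19.6 pos [ 0.5153 -0.0586  0.1841] F [-0.6411  0.1336 -0.137 ] open 0.376 q6 10.093425834583346
 in tray [-0.1674  0.0145  0.1324]
C high total shift [-0.3161 -7.9271 -1.2822] turn [ 0.0822 -0.0098  0.0379] min rows 9
```

play_rows(
  plan=[
    [[-0.032,-0.793,0,0.0082,-0.001,0.0038,1],[-0.032,-0.793,0,0.0082,-0.001,0.0038,1],[-0.032,-0.793,0,0.0082,-0.001,0.0038,1],[-0.032,-0.793,0,0.0082,-0.001,0.0038,1],[-0.032,-0.793,0,0.0082,-0.001,0.0038,1],[-0.032,-0.793,-0.2,0.0082,-0.001,0.0038,1],[-0.032,-0.793,-0.2,0.0082,-0.001,0.0038,1],[-0.032,-0.793,-0.3,0.0082,-0.001,0.0038,1],[-0.032,-0.793,-0.3,0.0082,-0.001,0.0038,1],[-0.028,-0.79,-0.28,0.0084,-0.0008,0.0037,1],[0,0,0,0,0,0,1],[0,0,0,0,0,0,1]],
  ],
)

```text
time_s: 20.8
position: [0.4988, -0.4551, 0.1182]
tcp_rot: [[0.055, 0.999, -0.001], [0.999, -0.055, 0.003], [0.003, -0.001, -1.0]]
force: [-0.2, 0.6, 0.0]
opening: 1.0
```

Run:
```python
from plan import *
P,R=st();go(P,R,[.4995,-.455,.006],drot(-.052),"C")
```

```text
t 20.8 pos [ 0.4988 -0.4551  0.1182] F [-0.2086  0.6245  0.0302] open 1.0 q6 -48.798229793758416
 in tray [-0.5308 -0.0365 -0.0325]
C total shift [ 0.014   0.0024 -2.2432] turn [-0.0011 -0.0003  0.0008] min rows 3
```

play_rows(
  plan=[
    [[0.014,0,-0.8,0,0,0,1],[0,0,-0.7,0,0,0,1],[0,0,-0.5,0,0,0,1],[0,0,-0.24,0,0,0,1],[0,0,0,0,0,0,1],[0,0,0,0,0,0,-1],[0,0,0,0,0,0,-1],[0,0,0,0,0,0,-1],[0,0,0,0,0,0,-1],[0,0,0,0,0,0,-1],[0,0,0,0,0,0,-1],[0,0,0,0,0,0,-1]],
  ],
)

```text
time_s: 22.0
position: [0.5008, -0.4552, 0.0095]
tcp_rot: [[0.052, 0.999, 0.002], [0.999, -0.052, -0.001], [-0.001, 0.002, -1.0]]
force: [0.1, 1.3, 1.6]
opening: 0.532
```

play_rows(
  plan=[
    [[0,0,0,0,0,0,-1],[0,0,0.4,0,0,0,-1],[0,0,0.8,0,0,0,-1],[0,0,0.8,0,0,0,-1],[0,0,0.6,0,0,0,-1],[0,0,0,0,0,0,-1],[0,0,0,0,0,0,-1],[0,0,0,0,0,0,-1]],
  ],
)

```text
time_s: 22.8
position: [0.4993, -0.4534, 0.1364]
tcp_rot: [[0.052, 0.999, -0.002], [0.999, -0.052, 0.004], [0.004, -0.002, -1.0]]
force: [0.4, 0.3, -2.5]
opening: 0.525
```

Run:
```python
from plan import *
P,R=st();go(P,R,tp(-.128,.056,.05),trot(),"near above")
```

```text
t 22.8 pos [ 0.4993 -0.4534  0.1364] F [ 0.3992  0.3178 -2.4513] open 0.525 q6 -48.77707513648306
 in tray [-0.5338 -0.0368 -0.0144]
near above total shift [-0.4405  8.3703 -0.8415] turn [-0.0836  0.0087 -0.0374] min rows 9
```

play_rows(
  plan=[
    [[-0.044,0.837,0,-0.0084,0.0009,-0.0037,-1],[-0.044,0.837,0,-0.0084,0.0009,-0.0037,-1],[-0.044,0.837,0,-0.0084,0.0009,-0.0037,-1],[-0.044,0.837,-0.1,-0.0084,0.0009,-0.0037,-1],[-0.044,0.837,-0.1,-0.0084,0.0009,-0.0037,-1],[-0.044,0.837,-0.1,-0.0084,0.0009,-0.0037,-1],[-0.044,0.837,-0.1,-0.0084,0.0009,-0.0037,-1],[-0.044,0.837,-0.1,-0.0084,0.0009,-0.0037,-1],[-0.044,0.837,-0.1,-0.0084,0.0009,-0.0037,-1],[-0.044,0.837,-0.24,-0.008,0.0006,-0.0041,-1],[0,0,0,0,0,0,-1],[0,0,0,0,0,0,-1]],
  ],
)

```text
time_s: 24.0
position: [0.4774, -0.0349, 0.0954]
tcp_rot: [[0.159, 0.986, -0.044], [0.952, -0.165, -0.257], [-0.261, -0.001, -0.965]]
force: [-0.3, -0.2, -3.5]
opening: 0.527
```

Run:
```python
from plan import *
P,R=st();go(P,R,tp(-.128,.056,.012),trot(),"near down")
```

```text
t 24.0 pos [ 0.4774 -0.0349  0.0954] F [-0.2808 -0.1916 -3.4507] open 0.527 q6 19.166293100707016
 in tray [-0.1283  0.0559  0.0511]
near down total shift [-0.0357 -0.1922 -0.7566] turn [ 0.0012 -0.0005 -0.0014] min rows 1
```

play_rows(
  plan=[
    [[-0.012,-0.064,-0.252,0.0012,-0.0005,-0.0014,-1],[-0.012,-0.064,-0.252,0,0,0,-1],[-0.006,-0.032,-0.126,0,0,0,-1],[-0.004,-0.021,-0.084,0,0,0,-1],[-0.003,-0.015,-0.058,0,0,0,-1],[0,0,0,0,0,0,-1],[0,0,0,0,0,0,-1]],
  ],
)

```text
time_s: 24.7
position: [0.4772, -0.0467, 0.0588]
tcp_rot: [[0.169, 0.985, -0.04], [0.951, -0.174, -0.254], [-0.257, 0.005, -0.966]]
force: [-0.4, 0.8, -3.1]
opening: 0.527
```

Run:
```python
from plan import *
P,R=st()
```

```text
t 24.7 pos [ 0.4772 -0.0467  0.0588] F [-0.3602  0.8151 -3.1182] open 0.527 q6 21.726732183747412
 in tray [-0.1301  0.0541  0.0127]
```

play_rows(
  plan=[
    [[-0.034,0.007,0,0,0,0,-1],[-0.002,-0.01,-0.039,0,0,0,-1],[-0.002,-0.01,-0.039,0,0,0,-1],[0,0,0,0,0,0,-1],[0,0,0,0,0,0,-1]],
  ],
)

```text
time_s: 25.2
position: [0.4754, -0.0464, 0.058]
tcp_rot: [[0.17, 0.985, -0.038], [0.951, -0.174, -0.255], [-0.258, 0.008, -0.966]]
force: [-2.1, 8.8, 26.5]
opening: 0.526
```

Run:
```python
from plan import *
P,R=st()
```

```text
t 25.2 pos [ 0.4754 -0.0464  0.058 ] F [-2.1382  8.7809 26.5409] open 0.526 q6 22.22775842965662
 in tray [-0.1299  0.0559  0.0119]
```

play_rows(
  plan=[
    [[0.003,0.018,0.06,0,0,0,-1],[0,0,0,0,0,0,0.25],[0,0,0,0,0,0,0.25],[0,0,0,0,0,0,0.25],[0.009,0.05,0.193,0,0,0,0.25],[0.017,0.1,0.386,0,0,0,0.25],[0.017,0.1,0.386,0,0,0,-1],[-0.075,-0.432,0.116,0,0,0,-1],[-0.075,-0.432,0.116,0,0,0,-1],[-0.075,-0.432,0.116,0,0,0,-1],[0,0,0,0,0,0,-1],[0,0,0,0,0,0,-1]],
  ],
)

```text
time_s: 26.4
position: [0.466, -0.0985, 0.1235]
tcp_rot: [[0.17, 0.985, -0.04], [0.951, -0.175, -0.254], [-0.257, 0.005, -0.966]]
force: [0.2, 1.0, -0.5]
opening: 0.162
```

Run:
```python
from plan import *
P,R=st()
go(P,R,tp(-.198,0.056,.010),trot(),"down")
```

```text
t 26.4 pos [ 0.466  -0.0985  0.1235] F [ 0.1563  0.9981 -0.4575] open 0.162 q6 10.798315886469702
 in tray [-0.1979  0.0564  0.0617]
down total shift [-0.0383 -0.2652 -0.9982] turn [0.0002 0.0015 0.0016] min rows 2
```

play_rows(
  plan=[
    [[-0.013,-0.088,-0.333,0,0.0015,0.0016,-1],[-0.013,-0.088,-0.333,0,0,0,-1],[-0.013,-0.088,-0.332,0,0,0,-1],[0,0,0,0,0,0,-1],[0.033,0.19,-0.051,0,0,0,-1],[0.033,0.19,-0.051,0,0,0,-1],[0.033,0.19,-0.051,0,0,0,-1],[0.033,0.19,-0.051,0,0,0,-1],[0.033,0.19,-0.051,0,0,0,-1],[0.033,0.19,-0.051,0,0,0,-1],[0.033,0.19,-0.051,0,0,0,-1],[0,0,0,0,0,0,-1]],
  ],
)

```text
time_s: 27.6
position: [0.4756, -0.0437, 0.0552]
tcp_rot: [[0.161, 0.986, -0.044], [0.953, -0.167, -0.254], [-0.258, -0.001, -0.966]]
force: [0.3, 0.3, -0.2]
opening: 0.006
```

play_rows(
  plan=[
    [[0.016,0.095,-0.026,0,0,0,-1],[0.01,0.057,-0.015,0,0,0,-1],[0.01,0.057,-0.015,0,0,0,-1],[0.01,0.057,-0.015,0,0,0,-1],[0.007,0.038,-0.01,0,0,0,-1],[0,0,0,0,0,0,-1],[0,0,0,0,0,0,-1]],
  ],
)

```text
time_s: 28.3
position: [0.4774, -0.033, 0.0523]
tcp_rot: [[0.16, 0.986, -0.047], [0.951, -0.167, -0.259], [-0.264, -0.004, -0.965]]
force: [-2.1, -13.1, 3.0]
opening: 0.01
```

Run:
```python
from plan import *
P,R=st()
```

```text
t 28.3 pos [ 0.4774 -0.033   0.0523] F [ -2.0948 -13.134    2.9794] open 0.01 q6 23.447151706562636
 in tray [-0.1154  0.0562  0.0099]
```

play_rows(
  plan=[
    [[-0.05,-0.286,0.077,0,0,0,-1],[0,0,0.5,0,0,0,-1],[0,0,0.8,0,0,0,-1],[0,-0.3,0.8,0,0,0,0],[0,-0.7,0.3,0,0,0,0.6],[0,-0.8,0,0,0,0,1],[0,-0.8,0,0,0,0,1],[0,-0.8,0,0,0,0,1],[0,-0.8,0,0,0,0,1],[0,0,0,0,0,0,1],[0,0,0,0,0,0,1]],
  ],
)

```text
time_s: 29.4
position: [0.4751, -0.2547, 0.175]
tcp_rot: [[0.165, 0.985, -0.045], [0.952, -0.171, -0.253], [-0.257, -0.001, -0.966]]
force: [-0.4, 1.2, -1.0]
opening: 0.649
```

Run:
```python
from look import *
P,R=st();go(P,R,[.36,-.277,.15],drot(np.radians(-90)-.066),"cover high")
im=snap("top","t5",(215,145,315,245),6)
```

```text
t 29.4 pos [ 0.4751 -0.2547  0.175 ] F [-0.3934  1.183  -0.9652] open 0.649 q6 -10.538940744474168
 in tray [-0.3584  0.0208  0.0722]
cover high total shift [-2.3028 -0.4469 -0.5002] turn [ 0.0558 -0.0714 -0.4635] min rows 10
```

View pics/t5.png

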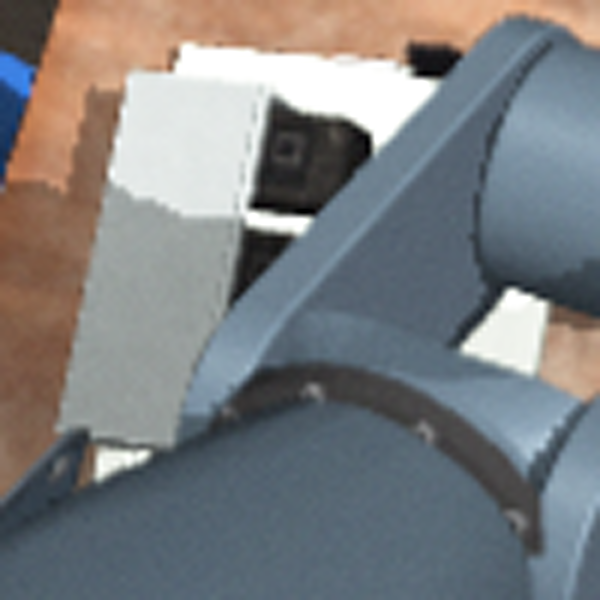

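Far adapter is visible at home (end at about (360,150)); the arm hides the rest. I move on over the cover.

play_rows(
  plan=[
    [[-0.21,-0.041,0,0.0051,-0.0065,-0.0421,1],[-0.21,-0.041,0,0.0051,-0.0065,-0.0421,1],[-0.21,-0.041,0,0.0051,-0.0065,-0.0421,1],[-0.21,-0.041,0,0.0051,-0.0065,-0.0421,1],[-0.21,-0.041,0,0.0051,-0.0065,-0.0421,1],[-0.21,-0.041,0,0.0051,-0.0065,-0.0421,1],[-0.21,-0.041,0,0.0051,-0.0065,-0.0421,1],[-0.21,-0.041,0,0.0051,-0.0065,-0.0421,1],[-0.21,-0.041,0,0.0051,-0.0065,-0.0421,1],[-0.21,-0.041,0,0.0051,-0.0065,-0.0421,1],[-0.21,-0.041,0,0.0048,-0.0064,-0.0424,1],[0,0,0,0,0,0,1]],
  ],
)

```text
time_s: 30.65
position: [0.3592, -0.2751, 0.1753]
tcp_rot: [[0.998, -0.063, -0.002], [-0.063, -0.998, 0.0], [-0.002, 0.0, -1.0]]
force: [0.1, 1.0, -0.6]
opening: 1.0
```

play_rows(
  plan=[
    [[0,0,0,0,0,0,1],[0,0,0,0,0,0,1]],
  ],
)

```text
time_s: 30.85
position: [0.361, -0.2761, 0.1754]
tcp_rot: [[0.998, -0.06, -0.001], [-0.06, -0.998, -0.002], [-0.0, 0.002, -1.0]]
force: [0.4, -0.5, -0.2]
opening: 0.999
```

Run:
```python
from look import *
P,R=st();go(P,R,[.36,-.277,.04],drot(np.radians(-90)-.066),"cover")
print(R)
a=capture("top")[145:245,215:315,::-1];b=capture("scene")[160:300,290:410,::-1]
a=cv2.resize(a,(400,400),interpolation=2);b=cv2.resize(b,(343,400),interpolation=2)
cv2.imwrite("pics/c6.png",np.hstack([a,b]))
```

```text
t 30.85 pos [ 0.361  -0.2761  0.1754] F [ 0.4499 -0.4637 -0.2352] open 0.999 q6 42.02897641807511
 in tray [-0.3976  0.1297  0.0622]
cover total shift [-0.0192 -0.0189 -2.7084] turn [ 0.0006 -0.0002 -0.002 ] min rows 3
[[ 0.9982 -0.0598 -0.0006]
 [-0.0598 -0.9982 -0.0019]
 [-0.0004  0.002  -1.    ]]
```

View pics/c6.png

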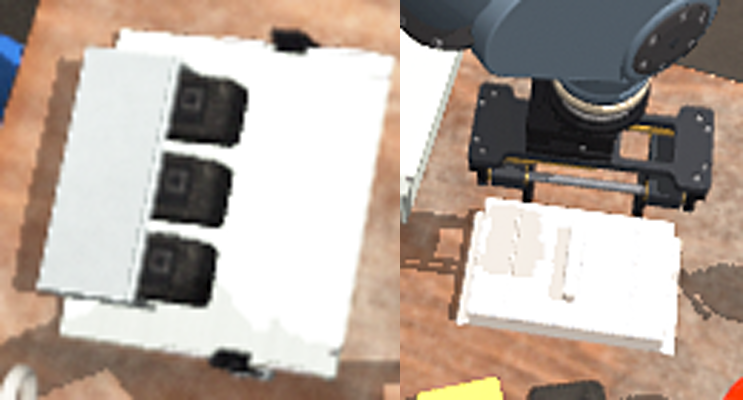

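All three adapters are home in line (ends at about (240,115), (225,190), (210,270) left); the fingers straddle the rib at (563,262) right. Grasping the cover.

play_rows(
  plan=[
    [[-0.019,-0.019,-0.8,0,0,-0.002,1],[0,0,-0.8,0,0,0,1],[0,0,-0.6,0,0,0,1],[0,0,-0.35,0,0,0,1],[0,0,-0.15,0,0,0,1],[0,0,0,0,0,0,1],[0,0,0,0,0,0,-1],[0,0,0,0,0,0,-1],[0,0,0,0,0,0,-1],[0,0,0,0,0,0,-1],[0,0,0,0,0,0,-1],[0,0,0,0,0,0,-1]],
  ],
)

```text
time_s: 32.15
position: [0.3593, -0.2778, 0.0406]
tcp_rot: [[0.998, -0.07, -0.0], [-0.07, -0.998, -0.002], [-0.0, 0.002, -1.0]]
force: [-0.2, 0.3, -0.0]
opening: 0.544
```

play_rows(
  plan=[
    [[0,0,0,0,0,0,-1],[0,0,0,0,0,0,-1],[0,0,0,0,0,0,-1],[0,0,0,0,0,0,-1]],
  ],
)

```text
time_s: 32.55
position: [0.3592, -0.2775, 0.0403]
tcp_rot: [[0.998, -0.07, -0.001], [-0.07, -0.998, -0.001], [-0.001, 0.001, -1.0]]
force: [0.5, 1.2, 0.6]
opening: 0.173
```

Run:
```python
from look import *
P,R=st()
look()
```

```text
t 32.55 pos [ 0.3592 -0.2775  0.0403] F [0.4514 1.2007 0.6016] open 0.173 q6 42.3569166669981
 in tray [-0.3645  0.1312 -0.0688]
45 B scene [ 0.4376 -0.2699 -0.0861] 0.9784740478504581
50 B scene [ 0.4316 -0.2668  0.0808] 1.946878112760821
cover (array([ 0.2565, -0.2787, -0.909 ]), array([[  0.5261,   0.8447,   8.6838, -37.0305,  -1.923 ]]))
```

play_rows(
  plan=[
    [[0,0,0,0,0,0,-1],[0,0,0,0,0,0,-1],[0,0,0.2,0,0,0,-1],[0,0,0.4,0,0,0,-1],[0,0,0.6,0,0,0,-1],[0,0,0.6,0,0,0,-1],[0,0,0.6,0,0,0,-1],[0,0,0.6,0,0,0,-1],[0,0,0.2,0,0,0,-1],[0,0,0,0,0,0,-1],[0,0,0,0,0,0,-1]],
  ],
)

```text
time_s: 33.75
position: [0.3587, -0.2771, 0.1996]
tcp_rot: [[0.998, -0.069, -0.002], [-0.069, -0.998, -0.0], [-0.002, 0.0, -1.0]]
force: [-0.0, 0.2, -1.8]
opening: 0.16
```

Run:
```python
from look import *
P,R=st()
go(P,R,tp(-.131,0,.11),trot(),"above, z=.11")
```

```text
t 33.75 pos [ 0.3587 -0.2771  0.1996] F [-0.0473  0.1733 -1.7702] open 0.16 q6 42.25857710861261
 in tray [-0.4051  0.1318  0.0852]
above, z=.11 total shift [ 3.5187  4.8992 -0.93  ] turn [-0.0555  0.071   0.465 ] min rows 10
```

play_rows(
  plan=[
    [[0.293,0.408,0,-0.0046,0.0059,0.0388,-1],[0.293,0.408,0,-0.0046,0.0059,0.0388,-1],[0.293,0.408,0,-0.0046,0.0059,0.0388,-1],[0.293,0.408,0,-0.0046,0.0059,0.0388,-1],[0.293,0.408,0,-0.0046,0.0059,0.0388,-1],[0.293,0.408,0,-0.0046,0.0059,0.0388,-1],[0.293,0.408,0,-0.0046,0.0059,0.0388,-1],[0.293,0.408,0,-0.0046,0.0059,0.0388,-1],[0.293,0.408,-0.23,-0.0046,0.0059,0.0388,-1],[0.293,0.408,-0.23,-0.0046,0.0059,0.0388,-1],[0.293,0.408,-0.23,-0.0046,0.0059,0.0388,-1],[0.293,0.408,-0.23,-0.0046,0.0059,0.0388,-1]],
  ],
)

```text
time_s: 34.95
position: [0.5342, -0.0317, 0.1514]
tcp_rot: [[0.156, 0.987, -0.046], [0.954, -0.163, -0.251], [-0.255, -0.005, -0.967]]
force: [-0.6, 0.4, -2.2]
opening: 0.157
```

play_rows(
  plan=[
    [[0,0,0,0,0,0,-1],[0,0,0,0,0,0,-1],[0,0,0,0,0,0,-1]],
  ],
)

```text
time_s: 35.25
position: [0.5341, -0.0334, 0.1534]
tcp_rot: [[0.163, 0.986, -0.045], [0.953, -0.169, -0.251], [-0.255, -0.002, -0.967]]
force: [-0.2, -0.8, -1.9]
opening: 0.159
```

Run:
```python
from look import *
P,R=st()
go(P,R,tp(-.131,0,.06),trot(),"z=.06")
a=capture("top")[140:250,215:325,::-1];b=capture("scene")[140:260,205:335,::-1]
a=cv2.resize(a,(400,400),interpolation=2);b=cv2.resize(b,(400,369),interpolation=2)
b=cv2.copyMakeBorder(b,0,31,0,0,cv2.BORDER_CONSTANT)
cv2.imwrite("pics/c7.png",np.hstack([a,b]))
```

```text
t 35.25 pos [ 0.5341 -0.0334  0.1534] F [-0.1622 -0.8409 -1.948 ] open 0.159 q6 13.66128909937847
 in tray [-0.1324  0.0003  0.11  ]
z=.06 total shift [-0.0339 -0.2272 -0.9737] turn [-0.0007 -0.0004 -0.0002] min rows 2
```

View pics/c7.png

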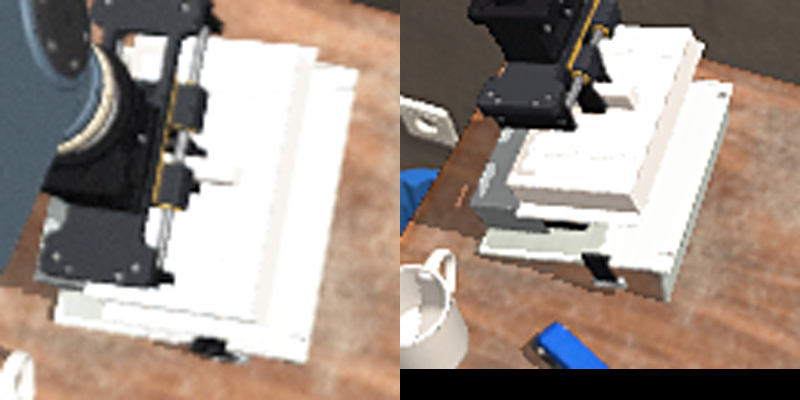

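The cover hangs over the loading place parallel to the tray, shut skirt up-slope (right), open side to the hood. Lowering.

play_rows(
  plan=[
    [[-0.012,-0.076,-0.32,-0.0007,-0.0004,0,-1],[-0.011,-0.076,-0.33,0,0,0,-1],[-0.011,-0.075,-0.32,0,0,0,-1],[0,0,0,0,0,0,-1],[0,0,0,0,0,0,-1]],
  ],
)

```text
time_s: 35.85
position: [0.5333, -0.0449, 0.1062]
tcp_rot: [[0.164, 0.986, -0.041], [0.952, -0.169, -0.254], [-0.257, 0.002, -0.966]]
force: [0.1, 0.7, -3.3]
opening: 0.161
```

Run:
```python
from look import *
P,R=st()
go(P,R,tp(-.131,0,.05),trot(),"z=.05")
Rt,t=T()
a=capture("top")[:,:,::-1]
Rc=R@np.diag([1,-1,-1]) # cover axes from tool
a=cv2.resize(a[140:250,215:325],None,fx=7,fy=7,interpolation=2)
for off,col in ((0,(0,0,255)),):
  for x in(-.062,.062):
    for y in(-.095,.095):
      w=P+Rc@np.array([x,y,-.003])
      p=(proj("top",w)[0]-[215,140]+.5)*7
      cv2.drawMarker(a,(int(p[0]),int(p[1])),col,0,14,1)
cv2.imwrite("pics/c8.png",a[:600])
```

```text
t 35.85 pos [ 0.5333 -0.0449  0.1062] F [ 0.0884  0.6808 -3.251 ] open 0.161 q6 15.50244917099316
 in tray [-0.1314 -0.0009  0.0614]
z=.05 total shift [-0.0271 -0.0472 -0.2229] turn [ 0.0001  0.0008 -0.0002] min rows 1
```

View pics/c8.png

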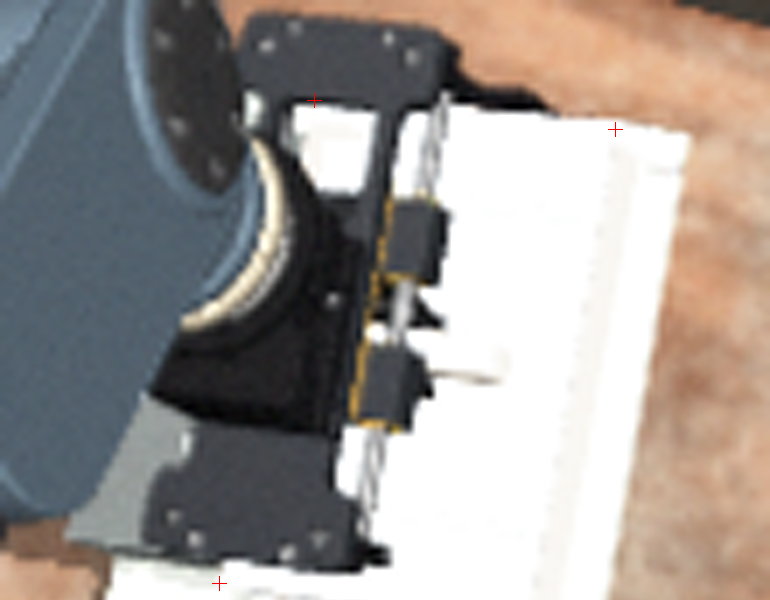

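Roof corner marker (615,128) falls on the visible roof edge, so the grasp is centred. Continue down to the clips.

play_rows(
  plan=[
    [[-0.014,-0.024,-0.112,0,0.0008,0,-1],[-0.013,-0.023,-0.111,0,0,0,-1],[0,0,0,0,0,0,-1],[0,0,0,0,0,0,-1]],
  ],
)

```text
time_s: 36.3
position: [0.5327, -0.0466, 0.0951]
tcp_rot: [[0.162, 0.986, -0.042], [0.953, -0.167, -0.254], [-0.257, 0.001, -0.966]]
force: [-0.3, 1.0, 1.5]
opening: 0.155
```

Run:
```python
from look import *
P,R=st()
go(P,R,tp(-.131,0,.047),trot(),"z=.047")
```

```text
t 36.3 pos [ 0.5327 -0.0466  0.0951] F [-0.332   0.9717  1.4835] open 0.155 q6 15.947564781295108
 in tray [-0.1302 -0.0006  0.0503]
z=.047 total shift [-0.0178 -0.029  -0.0593] turn [ 0.0002  0.0005 -0.0008] min rows 1
```

play_rows(
  plan=[
    [[-0.014,-0.015,-0.058,0,0,0,-1],[-0.003,-0.015,-0.058,0,0,0,-1],[-0.003,-0.015,-0.058,0,0,0,-1],[0,0,0,0,0,0,-1]],
  ],
)

```text
time_s: 36.7
position: [0.5308, -0.0481, 0.0884]
tcp_rot: [[0.163, 0.986, -0.043], [0.952, -0.168, -0.254], [-0.258, 0.0, -0.966]]
force: [-3.6, 6.5, 20.1]
opening: 0.159
```

Run:
```python
from look import *
P,R=st();print(R)
```

```text
t 36.7 pos [ 0.5308 -0.0481  0.0884] F [-3.5776  6.5149 20.1187] open 0.159 q6 16.32462427934343
 in tray [-0.1303  0.001   0.0433]
[[ 0.1626  0.9858 -0.0431]
 [ 0.9524 -0.1682 -0.2541]
 [-0.2578  0.0002 -0.9662]]
```

play_rows(
  plan=[
    [[-0.002,-0.01,-0.039,0,0,0,-1],[-0.002,-0.01,-0.039,0,0,0,-1],[0,0,0,0,0,0,-1]],
  ],
)

```text
time_s: 37.0
position: [0.5308, -0.0487, 0.0868]
tcp_rot: [[0.163, 0.986, -0.042], [0.952, -0.168, -0.255], [-0.258, 0.002, -0.966]]
force: [-6.8, 11.5, 35.2]
opening: 0.156
```

Run:
```python
from look import *
P,R=st()
```

```text
t 37.0 pos [ 0.5308 -0.0487  0.0868] F [-6.8109 11.5183 35.2395] open 0.156 q6 16.493539111148532
 in tray [-0.1304  0.001   0.0416]
```

play_rows(
  plan=[
    [[0.003,0.015,0.06,0,0,0,-1],[0,0,0,0,0,0,0],[0,0,0,0,0,0,0],[0,0,0,0,0,0,0],[0,0,0,0,0,0,0],[0.017,0.1,0.386,0,0,0,0],[0.03,0.18,0.7,0,0,0,0],[0,0,0.8,0,0,0,0],[-0.2,-0.7,0.3,0,0,0,0],[-0.2,-0.8,0,0,0,0,0],[-0.2,-0.8,0,0,0,0,0],[-0.2,-0.8,0,0,0,0,-1]],
  ],
)

```text
time_s: 38.2
position: [0.4927, -0.1917, 0.1938]
tcp_rot: [[0.161, 0.986, -0.044], [0.953, -0.167, -0.254], [-0.257, -0.001, -0.966]]
force: [0.4, -0.3, -0.8]
opening: 0.463
```

play_rows(
  plan=[
    [[-0.2,-0.8,0,0,0,0,-1],[-0.2,-0.8,0,0,0,0,-1],[-0.2,-0.8,0,0,0,0,-1],[-0.2,-0.8,0,0,0,0,-1],[0,0,0,0,0,0,-1],[0,0,0,0,0,0,-1]],
  ],
)

```text
time_s: 38.8
position: [0.4523, -0.351, 0.1932]
tcp_rot: [[0.165, 0.985, -0.046], [0.953, -0.171, -0.252], [-0.256, -0.002, -0.967]]
force: [0.0, 0.1, 0.0]
opening: 0.024
```

```bash
cat > chk.py <<'E'
from plan import *
st();Rt,t=T()
cv0=np.vstack([box(.124,.190,.037,.0371)[::2],box(.124,.214,.0,.003)[1::2]])+[-.131,0,0]
out=[]
for c,(u0,v0,w,h) in (("top",(225,140,90,105)),("scene",(225,145,95,105))):
    im=capture(c)[v0:v0+h,u0:u0+w,::-1]
    im=np.clip(im.astype(float)**1.6/255**.6,0,255).astype(np.uint8)
    a=cv2.resize(im,None,fx=4.3,fy=5.7*4.3/5.7,interpolation=2)
    for p in proj(c,cv0@Rt.T+t): cv2.drawMarker(a,tuple(int(v) for v in (p-[u0,v0]+.5)*4.3),(0,0,255),0,8,1)
    out.append(a)
cv2.imwrite("pics/%s.png"%__import__("sys").argv[1],np.hstack(out))
E
python3 chk.py c9
```

```text
t 38.8 pos [ 0.4523 -0.351   0.1932] F [0.0486 0.0728 0.0079] open 0.024 q6 -22.533438642511854
 in tray [-0.4586  0.027   0.0644]
```

View pics/c9.png

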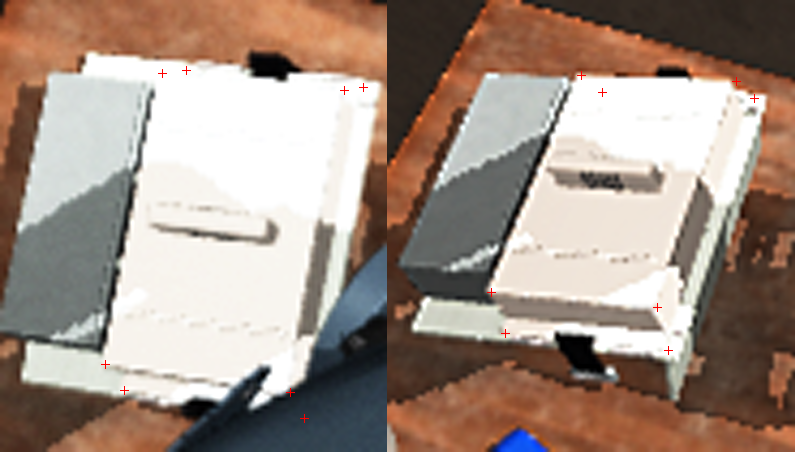

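Roof corners match the closed-pose markers on the hood side ((105,364) and (491,292)), but the height is not resolved well enough. I press on the rib top with shut fingers, as a height test and a second press.

Run:
```python
from plan import *
P,R=st();go(P,R,tp(-.131,0,.09),trot(),"above rib");go(P,R,tp(-.131,0,.12),trot(),"hi")
```

```text
t 38.9 pos [ 0.4529 -0.3492  0.1935] F [-0.0206  0.0529 -0.6328] open 0.002 q6 -22.54190267657717
 in tray [-0.4568  0.0267  0.0652]
above rib total shift [ 1.6165  6.2404 -1.1947] turn [-0.0005 -0.0006 -0.0007] min rows 7
hi total shift [ 1.6427  6.3924 -0.6149] turn [-0.0005 -0.0006 -0.0007] min rows 7
```

play_rows(
  plan=[
    [[0.205,0.8,0,0,0,0,-1],[0.205,0.8,0,0,0,0,-1],[0.205,0.8,0,0,0,0,-1],[0.205,0.8,0,0,0,0,-1],[0.205,0.8,0,0,0,0,-1],[0.205,0.8,0,0,0,0,-1],[0.205,0.8,-0.3,0,0,0,-1],[0.205,0.79,-0.31,0,0,0,-1],[-0.013,-0.076,-0.29,0,0,0,-1],[-0.013,-0.076,-0.29,0,0,0,-1],[0,0,0,0,0,0,-1],[0,0,0,0,0,0,-1]],
  ],
)

```text
time_s: 40.1
position: [0.5336, -0.0372, 0.1348]
tcp_rot: [[0.16, 0.986, -0.044], [0.953, -0.166, -0.254], [-0.257, -0.001, -0.966]]
force: [0.2, 0.5, -0.4]
opening: 0.005
```

Run:
```python
from plan import *
P,R=st();go(P,R,tp(-.131,0,.072),trot(),"to 72")
```

```text
t 40.1 pos [ 0.5336 -0.0372  0.1348] F [ 0.1976  0.5051 -0.3724] open 0.005 q6 14.327401194922182
 in tray [-0.1313  0.0001  0.0911]
to 72 total shift [-0.0139 -0.0911 -0.3698] turn [ 0.     -0.0004 -0.0012] min rows 1
```

Down to 72 mm, then 2 mm steps.

play_rows(
  plan=[
    [[-0.007,-0.046,-0.185,0,0,-0.0012,-1],[-0.007,-0.046,-0.185,0,0,0,-1],[0,0,0,0,0,0,-1],[0,0,0,0,0,0,-1]],
  ],
)

```text
time_s: 40.5
position: [0.5331, -0.0432, 0.1161]
tcp_rot: [[0.166, 0.985, -0.045], [0.952, -0.172, -0.253], [-0.257, -0.001, -0.966]]
force: [-0.7, 0.3, 0.0]
opening: 0.011
```

play_rows(
  plan=[
    [[-0.002,-0.02,-0.077,0,0,0,-1],[0,0,0,0,0,0,-1],[0,0,0,0,0,0,-1]],
  ],
)

```text
time_s: 40.8
position: [0.5333, -0.0439, 0.1126]
tcp_rot: [[0.166, 0.985, -0.044], [0.952, -0.172, -0.254], [-0.257, -0.0, -0.966]]
force: [-1.4, -0.1, -0.1]
opening: 0.006
```

Run:
```python
from plan import *
P,R=st()
```

```text
t 40.8 pos [ 0.5333 -0.0439  0.1126] F [-1.3784 -0.1239 -0.1362] open 0.006 q6 15.272888830765973
 in tray [-0.1321 -0.0007  0.0678]
```

play_rows(
  plan=[
    [[-0.002,-0.01,-0.04,0,0,0,-1],[-0.002,-0.01,-0.04,0,0,0,-1],[-0.002,-0.01,-0.04,0,0,0,-1],[0,0,0,0,0,0,-1],[0,0,0,0,0,0,-1]],
  ],
)

```text
time_s: 41.3
position: [0.5333, -0.0447, 0.1093]
tcp_rot: [[0.166, 0.985, -0.042], [0.952, -0.172, -0.254], [-0.258, 0.002, -0.966]]
force: [-4.3, 4.1, 18.2]
opening: 0.007
```

play_rows(
  plan=[
    [[-0.002,-0.015,-0.058,0,0,0,-1],[-0.002,-0.015,-0.058,0,0,0,-1],[0,0,0,0,0,0,-1],[0,0,0,0,0,0,-1]],
  ],
)

```text
time_s: 41.7
position: [0.5334, -0.0448, 0.1091]
tcp_rot: [[0.168, 0.985, -0.04], [0.951, -0.172, -0.255], [-0.258, 0.005, -0.966]]
force: [-10.5, 16.9, 55.9]
opening: 0.002
```

Run:
```python
from plan import *
P,R=st()
```

```text
t 41.7 pos [ 0.5334 -0.0448  0.1091] F [-10.4535  16.9105  55.9339] open 0.002 q6 15.711761391411933
 in tray [-0.132  -0.0009  0.0643]
```

The rib top stands rigidly at 64.4 mm from 18 to 59 N. That is 61 mm plus the 2.4–3 mm height bias the adapters showed, so the cover is fully down. Retract clear and check the clips.

play_rows(
  plan=[
    [[0.01,0.06,0.24,0,0,0,-1],[0,0,0.6,0,0,0,-1],[0,0,0.8,0,0,0,-1],[-0.2,-0.8,0.2,0,0,0,-1],[-0.2,-0.8,0,0,0,0,-1],[-0.2,-0.8,0,0,0,0,-1],[-0.2,-0.8,0,0,0,0,-1],[-0.2,-0.8,0,0,0,0,-1],[-0.2,-0.8,0,0,0,0,-1],[-0.2,-0.8,0,0,0,0,-1],[-0.2,-0.8,0,0,0,0,-1],[0,-0.6,0,0,0,0,-1]],
  ],
)

```text
time_s: 42.9
position: [0.4516, -0.396, 0.1926]
tcp_rot: [[0.167, 0.985, -0.046], [0.952, -0.173, -0.253], [-0.257, -0.001, -0.966]]
force: [0.6, -0.1, 1.2]
opening: 0.006
```

play_rows(
  plan=[
    [[-0.2,-0.2,0,0,0,0,-1],[0,0,0,0,0,0,-1],[0,0,0,0,0,0,-1]],
  ],
)

```text
time_s: 43.2
position: [0.4425, -0.4022, 0.1923]
tcp_rot: [[0.166, 0.985, -0.045], [0.952, -0.172, -0.252], [-0.256, -0.002, -0.967]]
force: [0.4, 1.0, -0.1]
opening: 0.009
```

Run:
```python
from plan import *
P,R=st();Rt,t=T()
d=capture("scene")[150:250,215:325,::-1]
cv2.imwrite("pics/s10.png",cv2.resize(d,None,fx=6,fy=6,interpolation=cv2.INTER_CUBIC))
# mug check + dark pixels of the clip boxes before/after
old=cv2.imread("pics/s3.png");new=cv2.imread("pics/s10.png")
for n,(a,b,c,e) in dict(near=(290,425,390,510),far=(430,55,500,110)).items():
    for l,i in(("old",old),("new",new)):
        m=i[b:e,a:c].max(2)<60;v,u=np.nonzero(m);print(n,l,m.sum(),(u.mean()+a).round(1),(v.mean()+b).round(1),u.min()+a,u.max()+a,v.min()+b,v.max()+b)
```

```text
t 43.2 pos [ 0.4425 -0.4022  0.1923] F [ 0.3988  1.0473 -0.0685] open 0.009 q6 -27.83764889606859
 in tray [-0.5087  0.0279  0.0501]
near old 2100 328.8 462.5 295 361 437 490
near new 2073 328.4 461.6 295 361 436 489
far old 1303 460.3 83.3 438 488 67 99
far new 340 457.2 72.1 438 478 67 76
```

View pics/s10.png

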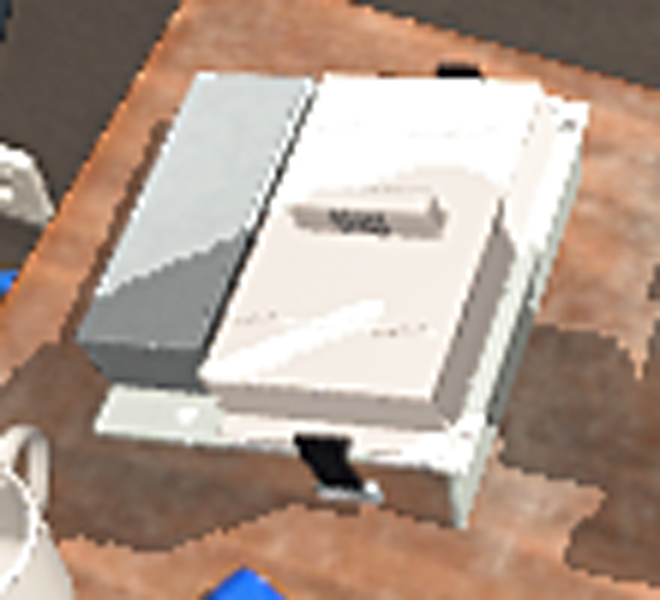

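Near clip (325,460) sits within 1 enlarged pixel of its rest position, and the visible top edge of the far clip (460,70) is unchanged. The cover lies flat against the hood gap and the mug has not moved.

```bash
python3 -c "
from rig import *
print(hand_in(), read_state()['time_s'])"
```

```text
the job is handed in; nothing more can be done
the job is handed in; nothing more can be done
```

The job is handed in, about 43 s into the 208 s allowed. `hand_in()` reports no verdict, so the result below rests on my own checks.

**Adapters:** there were three on the desk. I laid each on the slope and pushed it down its own lane with the fingers shut. All three stopped dead at the same place, with the tool at x = -0.1154 m from the stop, under 13 to 22 N. A picture taken before the cover went on showed all three home.

**Cover:** I set it with its open side to the hood and pressed it down with about 37 N. I then pressed the rib top with shut fingers up to about 59 N, as a height check. The rib top stayed at 64.4 mm from 18 N upwards, so the cover is rigidly down.

**Clips and mug:** in the last picture the near clip is where it was at rest. The mug stands where it stood.

**What does not fully agree:**
- **Height:** the rib top should read 61 mm, not 64.4 mm. I put the difference down to my tray-height fit, because the adapters also touched the tray 2.4 to 3 mm higher than the fit predicts.
- **Slope position:** the push stops lie 1.9 mm further up the slope than 19 mm wide fingers would give. I did not find out whether that is the finger width or the tray fit.
- **Far clip:** the cover hides most of it, so I could only check its visible top edge, which is unchanged.

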